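# Blank off the spare gas outlet with its keyed plug

## Robot

A 6-joint arm with a two-finger parallel gripper is mounted at the origin on a cart in front of the work surface, level with it; the furniture and walls round the work are solid. World frame = base frame: x ahead of the robot, y to its left, z up, the work surface at z = 0. Lengths are in m, angles in degrees, forces in N, time in s.
With the tool pointing down it reaches from about 0.3 to 0.75 m from the base axis. Payload 8.5 kg.
Tool frame: the origin (TCP) lies between the finger pads; the fingertips stand ahead of it and the grasp point (between the pads) lies 8 mm behind it (env.tcp_to_tips is the z of the fingertips in the tool frame, in m); z points along the fingers, x is the direction in which the jaws open and shut, and the axes are right-handed (so a half turn about z gives the same grasp; the last joint's range is limited). The gripper opens to 85 mm and grips with 20 to 120 N. Pads are 22 mm wide; open, the fingers measure 114 mm over their backs; the gripper's body (76 mm by 85 mm) begins 54 mm behind the grasp point. The pads swing forward as they close: fully open they stand 13 mm farther back than shut.
Start: joints at [58.31, 21.807, 74.336, -0, 83.858, -12.336], TCP at [0.182, 0.519, 0.218] pointing down, gripper open.
Joint ranges: [-178.18, 178.18], [-50.72, 133.34], [12.68, 142.11], [-81.47, 261.47], [9.98, 163.14], [-165.26, 165.26]. Speed limits (degrees/s): [136.94, 136.94, 180, 180, 180, 180].

## Interface

Orientations are given as a 3x3 rotation matrix whose columns are the frame's x, y, z axes.
In Python, from rig import observe, viewer, env gives the robot as it stands.
- The arm moves only by the tool jog_arm, never from a script. Its arguments are lists of equal length, an entry for each row: "dr": the turn, a rotation vector about the tool's x, y, z in rad, a list of three; "slide": the shift along the tool's x, y, z in m, a list of three; "gripper": the opening, from -1 (shut) to 1 (fully open), so that 0 is half open. In form: {"dr": [[rx, ry, rz], ...], "slide": [[dx, dy, dz], ...], "gripper": [gripper, ...]}. A call has exactly 10 rows; each row shifts and turns the commanded pose from where the row before left it, along the tool's axes as they then stand; what a row does not reach is not made up. A row lasts 1/10 s, in which the tool goes at most 50 mm and 8.59 degrees, less where a joint would pass 70% of its speed; a pose out of reach is approached as far as the arm can. A call is refused whole if a number of a shift passes 0.05 or a number of a turn 0.15, either way. A call with a gripper value outside its range is refused whole. The fingers move at their own pace and stop on an object; "force" is the grip in N (left out, the last holds). Time passes only in rows, so rows that do not move let the fingers close, or fill a call up. It gives the time, the measured TCP pose, the force and the opening at its end, in the units of the state.
- observe(): the state, without advancing time (a new reading comes with each control period).
- viewer.get_image(name): name is "side" or "top" or "wrist"; returns a dict with "pixels" (420x560x3 uint8, blue, green, red), "camera_matrix" (3x3 intrinsics, pixels), "R" (3x3) and "t" (3): a world point X has camera coordinates R X + t. Camera axes: x right, y down, z forward; pixel columns grow to the right and rows downward; lengths in m; the calibration is good to about 2 mm. A picture is of the moment at which its call begins. There is no depth.
- env.close_job(): hands the job in, once; it reports no verdict.
The state is a dict: "time_s": time; "q": joint angles; "qvel": joint speeds; "joint_efforts": joint torques, N m; "position": TCP position; "tool_rot": TCP orientation; "ft_force": force on the tool from outside, world axes, zero at the start; "wrist_torque": the same for the moment, N m; "grip_width": finger opening in m.
Only numpy, scipy, OpenCV 4.12 (cv2) and the standard library are available. Lean on these libraries where they do the work, as an engineer would, in place of code of your own. Each camera call takes 0.05 s, during which the arm holds its last target.

## Task

Shut off the open outlet of the drinks-gas manifold with its keyed blanking plug. Pull the coupler's spring sleeve back (down) by the peg on its lever, swing the lever under the little hook and let go so that it stays parked; then put the plug into the socket, turning it under light pressure until its two lugs find the keyways, and push it gently fully home, flange on the mouth. Last, swing the lever back out from under the hook so that the sleeve springs fully forward and locks the plug; let go of everything, never force the plug, and leave the other things on the stand where they are.

Things in the scene. Friction and masses are not known exactly. Their poses are not given: they have to be found in the camera images.
- coupler: aluminium gas manifold fixed to the surface (foot 176 x 112 mm, 30 mm high) with one open coupler standing upright on it. Origin: on the surface, below the coupler's vertical axis; x points to the block's long end, away from the lever; z up. Turned up to 0.35 rad. Round the coupler's barrel slides a spring sleeve 46 mm wide with a lever, top at 86 mm when forward.
- socket_mouth (a point): centre of the socket's mouth on the steel barrel's flat top, 90 mm above the surface; axes as coupler. Barrel 34 mm wide, bore 21 mm, two opposite keyways 9.5 mm wide, open at the top and all the way down. Their direction is NOT measured: their line lies anywhere within 0.55 rad either side of the coupler's x axis and must be felt (or seen from above). The barrel does not turn.
- socket_lock (a point): point on the axis, 12 mm below the mouth, where two locking dogs stand in the bore (along the coupler's y, 4 mm high) while the sleeve is forward, so that no plug can enter or leave. With the sleeve back 9 mm they are clear of the bore; with a fully home plug they go into its groove.
- valve_stem (a point): top of the valve stem in the bore, 28 mm below the mouth (as at the start): the plug's nose pushes it down over the last 6 mm, which takes about 6 N; it does not come back
- park_hook (a point): middle of the underside of the small fixed hook's ledge, 59 mm above the surface, about 33 mm from the coupler's axis; its post stands at the ledge's far side. The lever's top bears up against this underside when parked.
- lever_peg (a point): centre of the top of the upright black peg (12 mm thick, 31 mm free length) at the end of the sleeve's lever, 72 mm from the coupler's axis, 100 mm above the surface with the sleeve forward. The lever is an 8 x 8 mm bar, its top 32 mm below the peg's top; unparked it points along the coupler's -x. The peg moves down and round the axis with the sleeve.
- plug: keyed blanking plug, 76 mm long, about 0.22 kg, upright in its stand. Origin: centre of the nose's end; z up. Nose and shank 19 mm thick, nose tapered over 4.5 mm; two lugs along +x and -x, 28 mm over both, 6 mm wide, 10 to 16 mm above the origin; groove 13 mm thick from 18 to 26 mm; black paddle grip 32 (x) x 16 (y) mm from 38 to 76 mm: grip across the 16 mm. Same after a half turn.
- plug_flange (a point): centre of the underside of the plug's steel flange (38 mm wide, 4 mm thick), 34 mm above the nose's end. It lies at the socket's mouth when the plug is fully home; the lugs meet the barrel's top when it is 24 mm above the mouth.
- sleeve_back (a joint): how far the sleeve is pulled back, straight down, m: 0 = fully forward (spring force 6 N), 0.012 = its stop (12 N). The lever passes under the hook's ledge at 0.0095 or more and, parked, rests at about 0.009.
- sleeve_turn (a joint): turn of sleeve and lever about the coupler's axis, rad, counter-clockwise from above: 0 = as built, 0.46 = stop. It turns only while the sleeve is pulled back: the lever is fully under the ledge from 0.35 on and is free to rise below 0.15. Light friction keeps it where it is left.
- plug_stand: wooden block fixed to the surface, 86 x 86 x 40 mm, with a 31 mm square hole in which the plug hangs by its flange; to the left or right of the coupler. Origin: centre of its underside.
- jigger: steel double-cone measuring jigger, 41 mm wide, 97 mm tall; bystander, stands about 0.26 m to one side, at the place the plug stand does not have. Origin: centre of its underside.
- bitters: small dasher bottle with a yellow cap, 47 mm wide, 138 mm tall; bystander at the back left. Origin: centre of its underside.
- bitters_dark: small dasher bottle with a black cap, 47 x 138 mm; bystander at the back left. Origin: centre of its underside.
- wine: wine bottle, 74 mm wide, 299 mm tall; bystander in the back left corner. Origin: centre of its underside.
- tumbler_up: glass tumbler standing upside down, 68 x 102 mm; bystander in the back right corner. Origin: centre of its underside.
- tin: polished steel cup, 68 x 133 mm; bystander at the back right. Origin: centre of its underside.
- stopper: black bottle stopper, 33 mm wide, 48 mm tall; bystander at the front left. Origin: centre of its underside.
- cork: wine cork lying down, 23 x 44 mm; bystander at the front. Origin: centre of its underside.
- lemon: lemon, 83 x 58 mm; bystander at the right. Origin: centre of its underside.
- pad: order pad lying flat, 125 x 75 x 12 mm; bystander at the left. Origin: centre of its underside.
Things that resemble listed ones, but are neither listed nor needed, are in the scene too. Leave any pink, purple or red look-alike of the plug alone.

How it is judged (in metres and radians):
On the way, in this order (a step that is already met when the one before it is completed fails the run):
1. the sleeve is pulled back, its lever parked under the hook and let go (value of joint sleeve_back above 0.0075 m and value of joint sleeve_turn above 0.22 rad and contact force between the fingers and coupler below 0.3 N), for 0.2 s.
2. the plug is fully home in the socket (flange within 2 mm of the mouth) while the sleeve is still back (z of plug_flange in the frame of socket_mouth below 0.002 m and horizontal distance between plug_flange and socket_mouth below 0.003 m and angle between the z axis of plug and the z axis of socket_mouth, either way round below 0.06 rad and value of joint sleeve_back above 0.0065 m), for 0.2 s.
At the end, for the whole second after the job is handed in: the plug is fully home, at rest and upright in the socket (flange within 2 mm of the mouth, 3 mm of the axis, 0.06 rad of upright), and the sleeve has sprung forward to within 1.5 mm of its front stop, locking it (z of plug_flange in the frame of socket_mouth below 0.002 m and horizontal distance between plug_flange and socket_mouth below 0.003 m and angle between the z axis of plug and the z axis of socket_mouth, either way round below 0.06 rad and value of joint sleeve_back below 0.0015 m and linear speed of plug below 0.02 m/s); the robot touches nothing.
It fails at once if the plug is forced: more than 60 N between plug and coupler (contact force between plug and coupler above 60 N).
It fails at once if a bystander is moved by more than 30 mm (distance of any of jigger, bitters, bitters_dark, wine, tumbler_up, tin, stopper, cork, lemon, pad from where it was at the start of the episode above 0.03 m).
It also fails if it takes over 67 s, if anything falls off the work surface, if the arm or the gripper's body presses on something with over 40 N, if the wrist force passes 120 N, or if a joint passes its speed limit or range.

## Working session

There is one attempt and no reset: what is moved stays moved. The work goes in short steps, Python scripts to look and compute and a tool call to move; the robot and the scene stay as the last step left them, time stands still between calls to the robot, and variables do not carry over. Pictures are saved under pics/ and viewed, and the job is handed in when it is done.

Besides the shell and the picture viewer there is one more tool, called after "Call:" by a JSON object that holds its "fn" and its "kwargs". jog_arm: Moves the arm, as the interface text tells. Its arguments: {"type":"object","properties":{"dr":{"type":"array","items":{"type":"array","items":{"type":"number"}}},"slide":{"type":"array","items":{"type":"array","items":{"type":"number"}}},"gripper":{"type":"array","items":{"type":"number"}},"force":{"type":"number"}},"required":["dr","slide","gripper"]}

```bash
ls; mkdir -p pics
cat > h.py <<'E'
import numpy as np,cv2
from rig import observe,viewer,env
def snap(n,f):
    d=viewer.get_image(n); cv2.imwrite('pics/'+f+'.png',d['pixels']); 
    np.savez('pics/'+f+'.npz',K=d['camera_matrix'],R=d['R'],t=d['t'],p=d['pixels']); return d
def load(f):
    return np.load('pics/'+f+'.npz')
def proj(d,X):
    K=d['K'];c=np.atleast_2d(X)@d['R'].T+d['t']; u=c@K.T; return u[:,:2]/u[:,2:]
def onplane(d,uv,z):
    r=d['R'].T@np.linalg.solve(d['K'],np.array([uv[0],uv[1],1.])); C=-d['R'].T@d['t']
    return C+r*(z-C[2])/r[2]
E
python3 - <<'E'
from h import *
s=observe()
for k,v in s.items(): print(k,np.round(v,4).tolist())
print(env.tcp_to_tips)
for n in ['side','top','wrist']:
    d=snap(n,n+'0'); print(n,d['camera_matrix'].tolist(),(-d['R'].T@d['t']).round(3),d['R'].round(3).tolist())
E
```

```text
pics
time_s 0.0
q [58.3096, 21.842, 74.3852, 0.0006, 83.8562, -12.3373]
qvel [0.0064, -0.0493, -0.0272, -0.0456, 0.0633, -0.117]
joint_efforts [-0.0007, -44.8455, -23.1278, -0.0002, 0.0048, 0.0]
position [0.1821, 0.5187, 0.2173]
tool_rot [[0.3314, 0.9435, -0.0008], [0.9435, -0.3314, -0.0012], [-0.0014, -0.0003, -1.0]]
ft_force [0.5973, 0.6866, 0.6363]
wrist_torque [0.0127, -0.005, -0.0736]
grip_width 0.0854
0.011
side [[400.96520721149017, 0.0, 276.63980681065397], [0.0, 400.96520721149017, 207.4581323225197], [0.0, 0.0, 1.0]] [0.278 0.777 0.522] [[-0.948, -0.318, 0.014], [-0.159, 0.437, -0.885], [0.275, -0.841, -0.465]]
top [[425.1319267750055, 0.0, 270.9488492032681], [0.0, 425.1319267750055, 210.6877777378446], [0.0, 0.0, 1.0]] [ 0.46  -0.037  1.274] [[-0.01, -1.0, -0.015], [-0.998, 0.011, -0.054], [0.054, 0.015, -0.998]]
wrist [[329.14362733611955, 0.0, 276.34958424571965], [0.0, 329.14362733611955, 209.89656061787773], [0.0, 0.0, 1.0]] [0.104 0.547 0.373] [[0.331, 0.944, -0.002], [0.894, -0.313, 0.321], [0.302, -0.108, -0.947]]
```

View pics/top0.png

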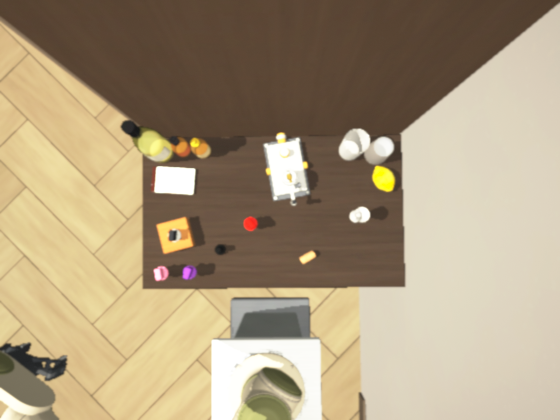

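View pics/side0.png

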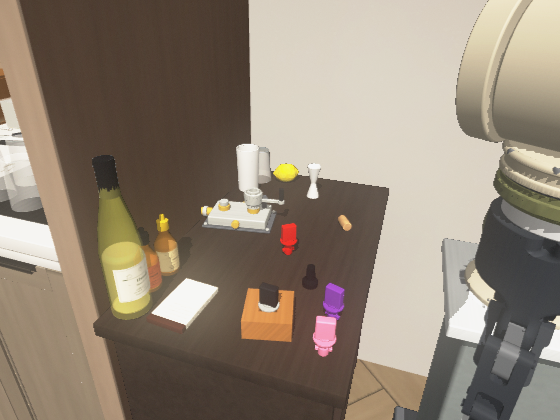

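Run:
```python
from h import *
p=load('top0')['p']
cv2.imwrite('pics/topz.png',cv2.resize(p[110:290,130:400],None,fx=2.9,fy=2.9,interpolation=cv2.INTER_CUBIC))
```

```text
(no output)
```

View pics/topz.png

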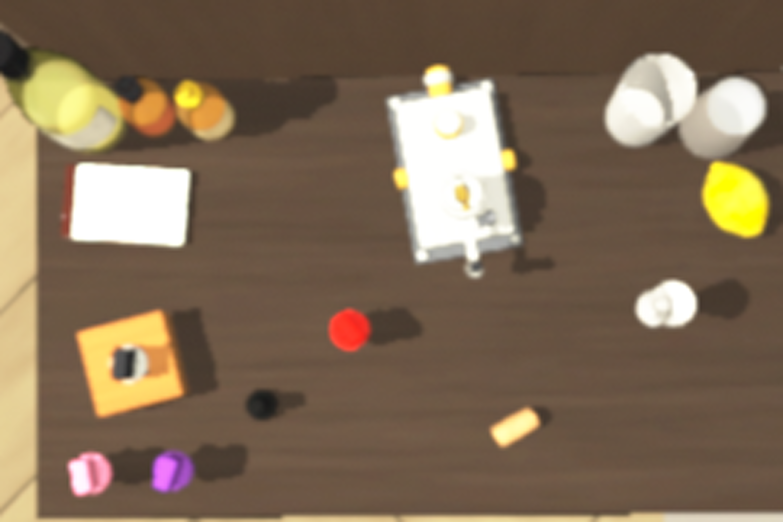

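Run:
```python
from h import *
d=load('top0')
f=lambda u,v:(130+u/2.9,110+v/2.9)
print('corn0.03',[onplane(d,f(*c),.03).round(3).tolist() for c in [(388,98),(492,82),(520,243),(418,262)]])
print('barrel',onplane(d,f(463,196),.09).round(3)); print('peg',onplane(d,f(475,270),.1).round(3))
print('stand top',[onplane(d,f(*c),.04).round(3).tolist() for c in [(77,332),(163,311),(185,393),(98,417)]])
print('paddle',onplane(d,f(122,362),.078).round(3))
for n,c,z in [('red',(349,330),.05),('stopper',(262,404),.03),('cork',(515,427),.01),('purple',(172,470),.05),('pink',(90,474),.05),('jig',(665,305),.0)]: print(n,onplane(d,f(*c),z).round(3))
```

```text
corn0.03 [[0.726, -0.0, 0.03], [0.741, -0.106, 0.03], [0.576, -0.132, 0.03], [0.558, -0.029, 0.03]]
barrel [ 0.617 -0.073  0.09 ]
peg [ 0.544 -0.084  0.1  ]
stand top [[0.491, 0.314, 0.04], [0.511, 0.228, 0.04], [0.428, 0.205, 0.04], [0.405, 0.293, 0.04]]
paddle [0.46  0.259 0.078]
red [0.49 0.04 0.05]
stopper [0.416 0.13  0.03 ]
cork [ 0.39  -0.126  0.01 ]
purple [0.353 0.216 0.05 ]
pink [0.35  0.298 0.05 ]
jig [ 0.513 -0.283  0.   ]
```

View pics/wrist0.png

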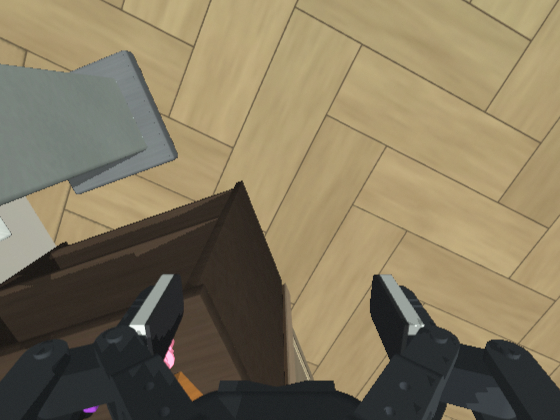

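Call:
{"fn": "jog_arm", "kwargs": {"dr": [[0,0,0],[0,0,0],[0,0,0],[0,0,0],[0,0,0],[0,0,0],[0,0,0],[0,0,-0.15],[0,0,-0.15],[0,0,-0.15]], "slide": [[-0.025,0.043,-0.004],[-0.025,0.043,-0.004],[-0.025,0.043,-0.004],[-0.025,0.043,-0.004],[-0.025,0.043,-0.004],[-0.025,0.043,-0.004],[-0.025,0.043,-0.004],[-0.01,0.016,-0.002],[0,0,0],[0,0,0]], "gripper": [1,1,1,1,1,1,1,1,1,1], "force": 60}}

```text
time_s: 1.15
position: [0.4205, 0.2385, 0.2477]
tool_rot: [[-0.116, 0.993, -0.001], [0.993, 0.116, -0.0], [-0.0, -0.001, -1.0]]
ft_force: [-0.4, 0.4, -0.2]
grip_width: 0.0855
```

Run:
```python
from h import *
snap('wrist','w1'); s=observe(); print(s['time_s'],s['position'],s['tool_rot'].round(4).tolist() if hasattr(s['tool_rot'],'round') else s['tool_rot'])
```

```text
1.2 [0.42019761 0.23884042 0.24769462] [[-0.1246, 0.9922, -0.0006], [0.9922, 0.1246, -0.0001], [-0.0001, -0.0006, -1.0]]
```

View pics/w1.png

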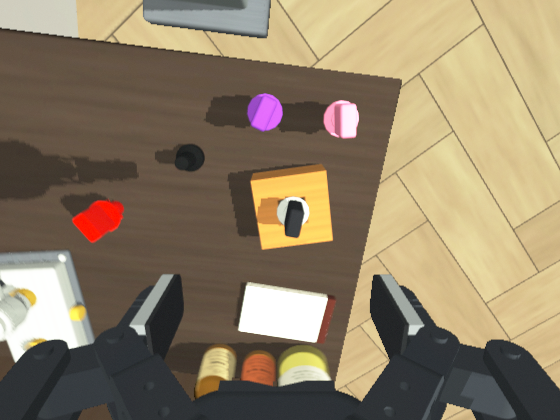

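Run:
```python
from h import *
p=load('w1')['p']
cv2.imwrite('pics/w1z.png',cv2.resize(p[155:255,240:345],None,fx=6,fy=6,interpolation=cv2.INTER_CUBIC))
```

```text
(no output)
```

View pics/w1z.png

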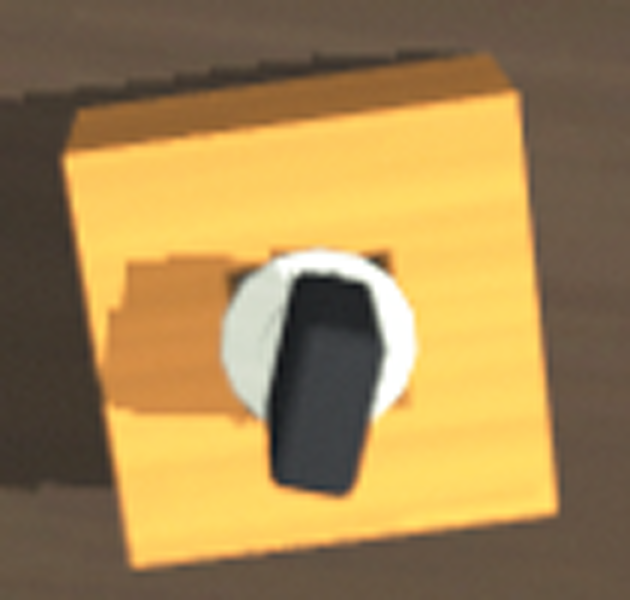

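Run:
```python
from h import *
d=load('w1')
f=lambda u,v:(240+u/6,155+v/6)
print('flange',onplane(d,f(318,345),.044))
q=[onplane(d,f(*c),.082)[:2] for c in [(300,325),(380,350),(350,495),(272,485)]]
q=np.array(q);print('paddle',q.round(4).tolist(),q.mean(0))
for a,b in [(0,3),(1,2)]: v=q[b]-q[a];print(np.hypot(*v),np.degrees(np.arctan2(v[1],v[0])))
for a,b in [(0,1),(3,2)]: v=q[b]-q[a];print(np.hypot(*v),np.degrees(np.arctan2(v[1],v[0]))-90)
st=np.array([onplane(d,f(*c),.04)[:2] for c in [(65,155),(520,92),(558,515),(133,568)]]);print('stand',st.round(4).tolist(),st.mean(0))
# fit: model paddle edges predicted
def fit(x,y,a,z=.082):
    c,s=np.cos(a),np.sin(a)
    P=[(x+c*u-s*v,y+s*u+c*v,z) for u,v in [(-.016,-.008),(-.016,.008),(.016,.008),(.016,-.008)]]
    return ((proj(d,P)-[240,155])*6).round(0)
for a in [-15,-12,-8,-4]: print(a,fit(*q.mean(0),np.radians(a)).tolist())
```

```text
flange [0.4591058  0.26300962 0.044     ]
paddle [[0.443, 0.2559], [0.4459, 0.2702], [0.4734, 0.2688], [0.4731, 0.2549]] [0.45884841 0.26245082]
0.030077163514551 -1.958991333829352
0.027492852231853715 -2.8767865777468806
0.014552356549882427 -11.440030246318884
0.01391450465400645 -1.1734871520177705
stand [[0.4285, 0.211], [0.4066, 0.2941], [0.4905, 0.3159], [0.5121, 0.2326]] [0.45944386 0.26341215]
-15 [[318.0, 318.0], [404.0, 350.0], [332.0, 509.0], [248.0, 478.0]]
-12 [[313.0, 318.0], [401.0, 346.0], [337.0, 508.0], [252.0, 481.0]]
-8 [[306.0, 319.0], [395.0, 342.0], [344.0, 507.0], [257.0, 486.0]]
-4 [[299.0, 321.0], [390.0, 337.0], [351.0, 506.0], [263.0, 490.0]]
```

Call:
{"fn": "jog_arm", "kwargs": {"dr": [[0,0,0],[0,0,0],[0,0,0],[0,0,0],[0,0,0],[0,0,0],[0,0,0],[0,0,0],[0,0,-0.03],[0,0,0]], "slide": [[-0.042,0.0123,0],[-0.042,0.0123,0],[-0.042,0.0123,0],[-0.042,0.0123,0],[-0.042,0.0123,0],[-0.042,0.0123,0],[-0.042,0.0123,0],[-0.042,0.0123,0],[0,0,0.02],[0,0,0]], "gripper": [1,1,1,1,1,1,1,1,1,1]}}

```text
time_s: 2.2
position: [0.5546, -0.084, 0.2253]
tool_rot: [[-0.138, 0.99, -0.005], [0.99, 0.138, 0.002], [0.003, -0.005, -1.0]]
ft_force: [0.0, 0.4, -0.6]
grip_width: 0.0852
```

Run:
```python
from h import *
snap('wrist','w2'); s=observe(); print(s['time_s'],s['position'],s['tool_rot'].round(4).tolist())
p=load('w2')['p']
cv2.imwrite('pics/w2z.png',cv2.resize(p[130:330,180:400],None,fx=3,fy=3,interpolation=cv2.INTER_CUBIC))
```

```text
2.25 [ 0.55485775 -0.08336255  0.22691876] [[-0.139, 0.9903, -0.003], [0.9903, 0.139, 0.0012], [0.0016, -0.0028, -1.0]]
```

View pics/w2.png

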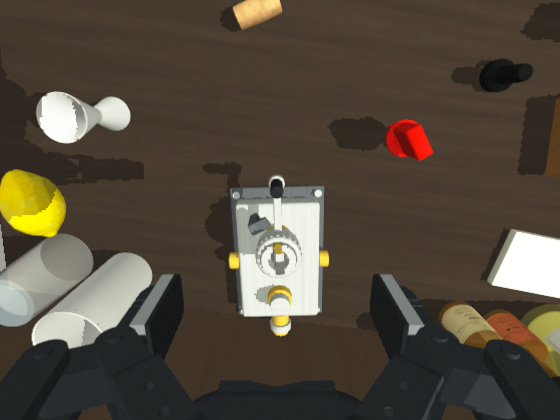

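View pics/w2z.png

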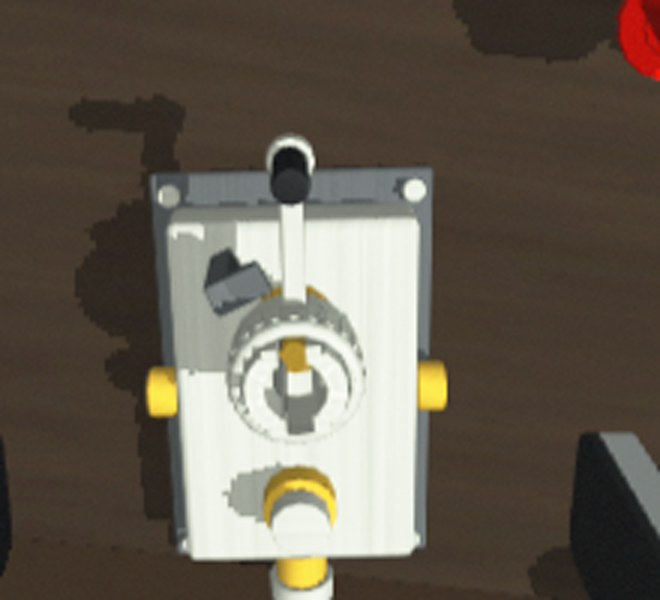

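Run:
```python
from h import *
d=load('w2');p=d['p']
z=cv2.resize(p[225:285,248:308],None,fx=10,fy=10,interpolation=cv2.INTER_CUBIC)
cv2.imwrite('pics/w2b.png',z)
f=lambda u,v:(180+u/3,130+v/3)
pg=onplane(d,f(291,187),.1);b=onplane(d,f(297,390),.09);print(pg,b,np.hypot(*(pg-b)[:2]))
```

```text
[ 0.54915117 -0.08324653  0.1       ] [ 0.6196856  -0.07129908  0.09      ] 0.0715391287900117
```

View pics/w2b.png

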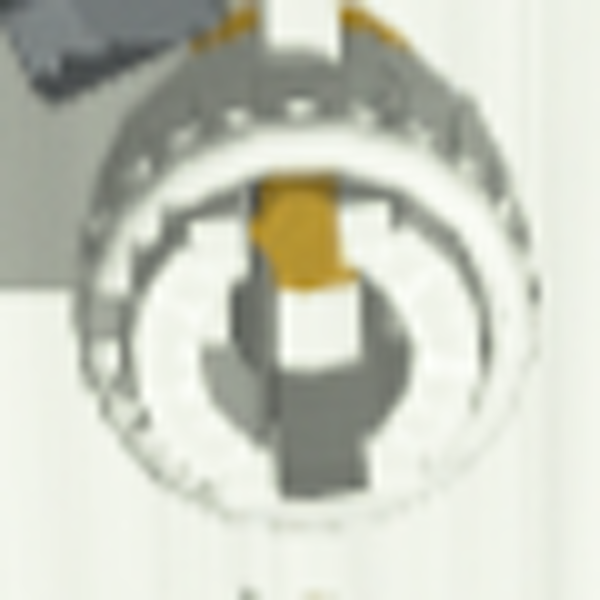

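```bash
cat > ov.py <<'E'
from h import *
def over(d,crop,fx,c,yawk,out,z=.09):
    x0,y0,x1,y1=crop
    im=cv2.resize(d['p'][y0:y1,x0:x1],None,fx=fx,fy=fx,interpolation=cv2.INTER_CUBIC)
    def draw(P,col,cl=True):
        q=(proj(d,P)+.5-[x0,y0])*fx-.5
        cv2.polylines(im,[q.round().astype(int)],cl,col,1)
    t=np.linspace(0,2*np.pi,90)
    for r,col in [(.017,(0,0,255)),(.0105,(255,0,0))]:
        draw(np.c_[c[0]+r*np.cos(t),c[1]+r*np.sin(t),0*t+z],col)
    a=np.radians(yawk);u=np.array([np.cos(a),np.sin(a)]);v=np.array([-u[1],u[0]])
    for s in (1,-1):
        P=[np.r_[c+u*i*s+v*j,z] for i,j in [(.009,-.00475),(.0147,-.00475),(.0147,.00475),(.009,.00475)]]
        draw(np.array(P),(0,160,0),False)
    cv2.imwrite('pics/'+out+'.png',im)
E
python3 - <<'E'
from ov import *
d=load('w2')
f=lambda u,v:(248+(u+.5)/10-.5,225+(v+.5)/10-.5)
A=[onplane(d,f(*c),.09)[:2] for c in [(278,497),(368,490),(250,212),(340,205)]]
lo=(A[0]+A[1])/2;hi=(A[2]+A[3])/2;v=lo-hi
print(np.round(A,4).tolist(),(lo+hi)/2,np.hypot(*v),np.degrees(np.arctan2(v[1],v[0])))
c=(lo+hi)/2
over(d,(248,225,308,285),10,c,np.degrees(np.arctan2(v[1],v[0])),'o1')
E
```

```text
[[0.6358, -0.0727], [0.6338, -0.0639], [0.6054, -0.0796], [0.6035, -0.0711]] [ 0.61961346 -0.07183483] 0.031163886662475188 13.145381288261458
```

View pics/o1.png

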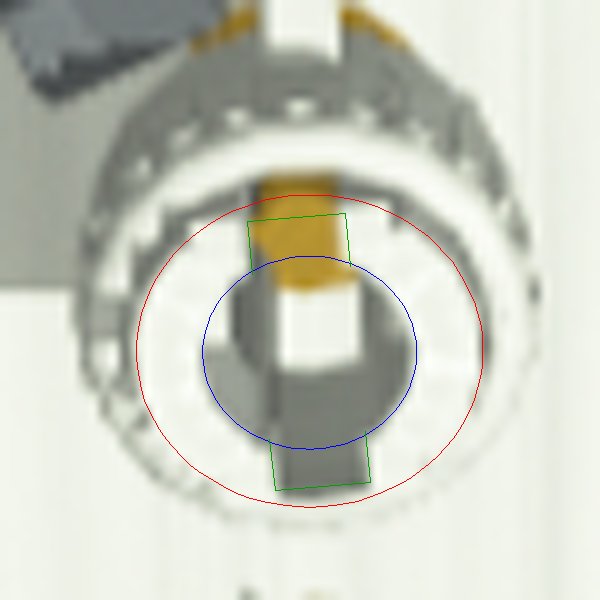

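Call:
{"fn": "jog_arm", "kwargs": {"dr": [[0,0,0],[0,0,-0.02],[0,0,0],[0,0,0],[0,0,0],[0,0,0],[0,0,0],[0,0,0],[0,0,0],[0,0,0]], "slide": [[0.0008,-0.0057,0.02],[0,0,0.04],[0,0,0.035],[0,0,0.01],[0,0,0],[0,0,0],[0,0,0],[0,0,0],[0,0,0],[0,0,0]], "gripper": [-0.3,-0.3,-0.3,-0.3,-0.3,-0.3,-0.3,-0.3,-0.3,-0.3]}}

```text
time_s: 3.25
position: [0.5498, -0.0836, 0.1233]
tool_rot: [[-0.161, 0.987, 0.001], [0.987, 0.161, -0.0], [-0.0, 0.0, -1.0]]
ft_force: [0.5, 0.0, -0.1]
grip_width: 0.0301
```

Run:
```python
from h import *
d=snap('wrist','w3');snap('side','s3'); s=observe(); print(s['time_s'],s['position'],s['tool_rot'].round(4).tolist(),s['grip_width'],env.tcp_to_tips)
p=load('s3')['p']
cv2.imwrite('pics/s3z.png',cv2.resize(p[100:260,180:340],None,fx=3.7,fy=3.7,interpolation=cv2.INTER_CUBIC))
```

```text
3.35 [ 0.54970762 -0.08361275  0.12306323] [[-0.1615, 0.9869, 0.0001], [0.9869, 0.1615, -0.0001], [-0.0001, 0.0001, -1.0]] 0.02963631243436287 0.011
```

View pics/w3.png

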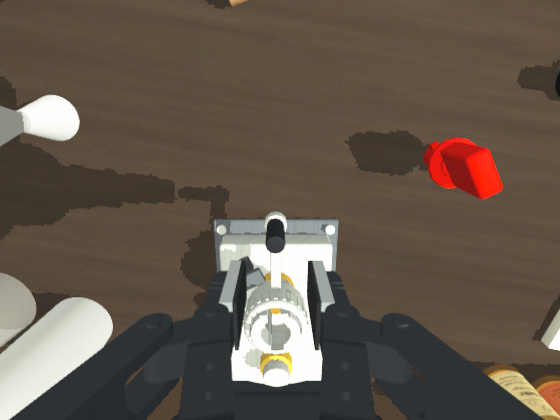

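View pics/s3z.png

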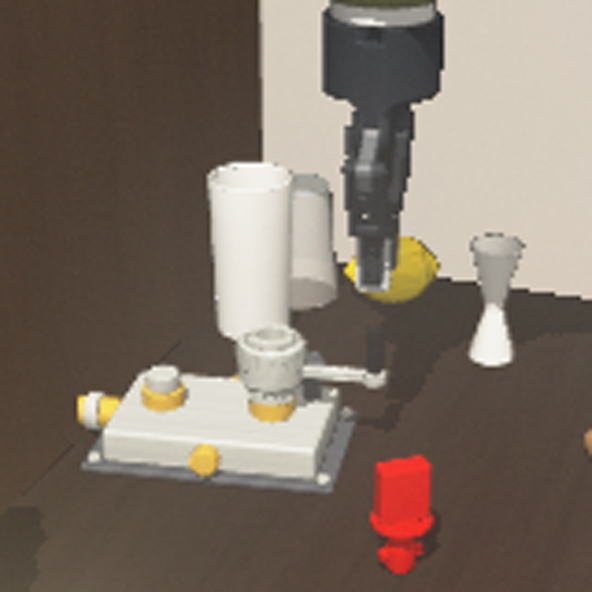

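Run:
```python
from h import *
d=load('s3')
for z in [.09,.1,.105,.11,.115,.12]: print(z,[((proj(d,[[.5497-.011*k,-.0836+y,z]])[0]-[180,100])*3.7).round(0).tolist() for k in (-1,1) for y in (.015,.024)])
# peg check in w3 
w=load('w3')
print(proj(w,[[.5492,-.0832,.1],[.5492,-.0832,.068]]))
for z in [.1,.11,.12]:print(z,proj(w,[[.5497-.0024+.011*.987*-1,-.0836+.015,z],[.5497,-.0836-.015,z]]).round(0).tolist())
cv2.imwrite('pics/w3z.png',cv2.resize(w['p'][200:300,220:340],None,fx=6,fy=6,interpolation=cv2.INTER_CUBIC))
```

```text
0.09 [[350.0, 349.0], [346.0, 355.0], [381.0, 354.0], [377.0, 360.0]]
0.1 [[350.0, 336.0], [346.0, 341.0], [382.0, 341.0], [377.0, 346.0]]
0.105 [[350.0, 329.0], [346.0, 334.0], [382.0, 334.0], [378.0, 339.0]]
0.11 [[350.0, 322.0], [346.0, 327.0], [382.0, 327.0], [378.0, 332.0]]
0.115 [[350.0, 315.0], [346.0, 320.0], [382.0, 320.0], [378.0, 325.0]]
0.12 [[350.0, 308.0], [346.0, 313.0], [382.0, 313.0], [378.0, 318.0]]
[[276.08051312 245.413918  ]
 [276.15189189 225.67193982]]
0.1 [[304.0, 229.0], [250.0, 242.0]]
0.11 [[306.0, 236.0], [249.0, 250.0]]
0.12 [[307.0, 244.0], [247.0, 258.0]]
```

View pics/w3z.png

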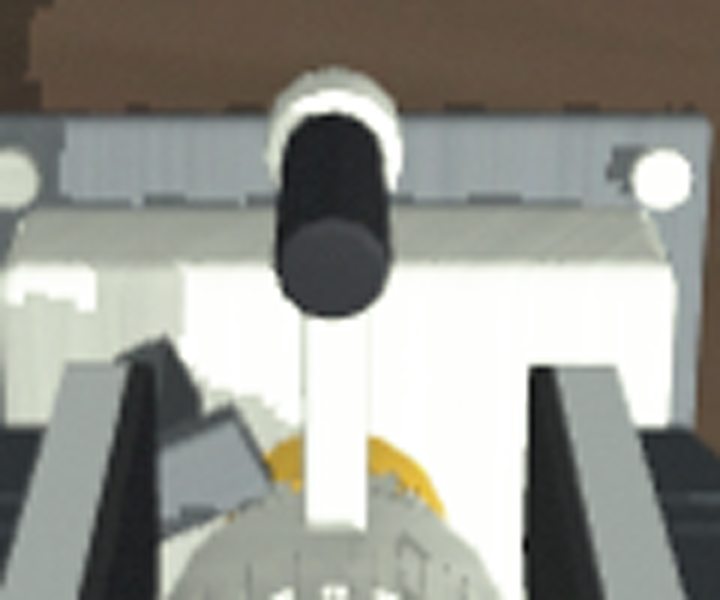

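Call:
{"fn": "jog_arm", "kwargs": {"dr": [[0,0,0],[0,0,0],[0,0,0],[0,0,0],[0,0,0],[0,0,0],[0,0,0],[0,0,0],[0,0,0],[0,0,0]], "slide": [[0,-0.0006,0.015],[0,0,0.015],[0,0,0.005],[0,0,0],[0,0,0],[0,0,0],[0,0,0],[0,0,0],[0,0,0],[0,0,0]], "gripper": [-0.5,-0.5,-0.5,-0.5,-0.5,-0.5,-0.5,-0.5,-0.5,-0.5]}}

```text
time_s: 4.35
position: [0.5491, -0.0837, 0.088]
tool_rot: [[-0.162, 0.987, 0.0], [0.987, 0.162, -0.0], [-0.0, 0.0, -1.0]]
ft_force: [0.1, -0.7, -1.0]
grip_width: 0.0215
```

Run:
```python
from h import *
d=snap('wrist','w4');snap('side','s4'); s=observe(); print(s['time_s'],s['position'],s['grip_width'],s['ft_force'])
a=cv2.resize(load('s4')['p'][140:220,230:310],None,fx=5,fy=5,interpolation=cv2.INTER_CUBIC)
b=cv2.resize(load('w4')['p'][200:300,225:325],None,fx=4,fy=4,interpolation=cv2.INTER_CUBIC)
cv2.imwrite('pics/c4.png',np.hstack([a,b]))
```

```text
4.45 [ 0.54907548 -0.08368344  0.08793516] 0.021136584654813325 [0.1865743  0.28451845 1.05551408]
```

View pics/c4.png

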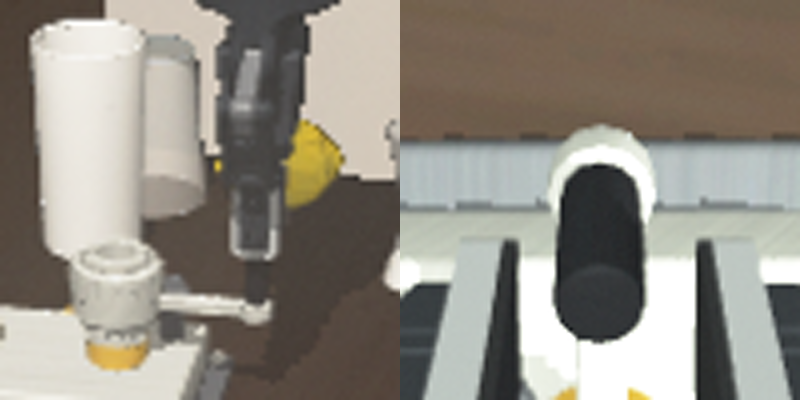

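Call:
{"fn": "jog_arm", "kwargs": {"dr": [[0,0,0],[0,0,0],[0,0,0],[0,0,0],[0,0,0],[0,0,0],[0,0,0],[0,0,0],[0,0,0],[0,0,0]], "slide": [[0,0,0.006],[0,0,0],[0,0,0],[0,0,0],[0,0,0],[0,0,0],[0,0,0],[0,0,0],[0,0,0],[0,0,0]], "gripper": [-0.5,-0.5,-0.8,-1,-1,-1,-1,-1,-1,-1], "force": 60}}

```text
time_s: 5.45
position: [0.5491, -0.0838, 0.0819]
tool_rot: [[-0.161, 0.987, 0.0], [0.987, 0.161, -0.0], [-0.0, 0.0, -1.0]]
ft_force: [-0.1, -4.7, -2.0]
grip_width: 0.007
```

Run:
```python
from h import *
d=snap('wrist','w5');snap('side','s5'); s=observe(); print(s['time_s'],s['position'],s['grip_width'],s['ft_force'])
a=cv2.resize(load('s5')['p'][140:220,230:310],None,fx=5,fy=5,interpolation=cv2.INTER_CUBIC)
b=cv2.resize(load('w5')['p'][200:300,225:325],None,fx=4,fy=4,interpolation=cv2.INTER_CUBIC)
cv2.imwrite('pics/c5.png',np.hstack([a,b]))
```

```text
5.55 [ 0.54913239 -0.08379126  0.08191868] 0.00723103356659422 [ 1.04829513 -4.83806388 -2.62188878]
```

View pics/c5.png

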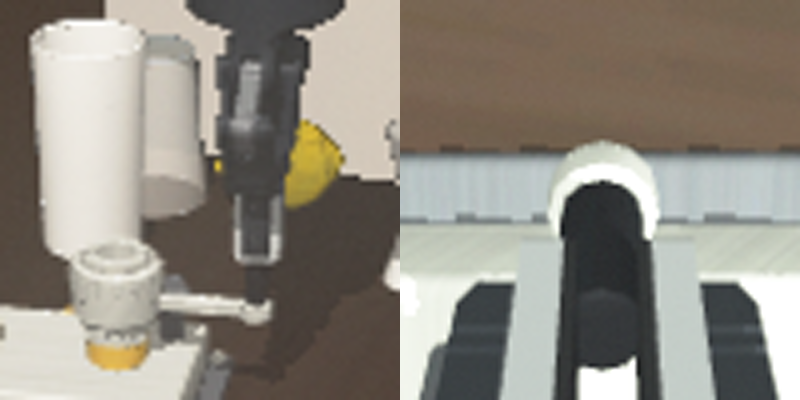

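Call:
{"fn": "jog_arm", "kwargs": {"dr": [[0,0,0],[0,0,0],[0,0,0],[0,0,0],[0,0,0],[0,0,0],[0,0,0],[0,0,0],[0,0,0],[0,0,0]], "slide": [[0.0006,0,0.003],[0,0,0.003],[0,0,0.003],[0,0,0.0023],[0,0,0],[0,0,0],[0,0,0],[0,0,0],[0,0,0],[0,0,0]], "gripper": [-1,-1,-1,-1,-1,-1,-1,-1,-1,-1]}}

```text
time_s: 6.55
position: [0.5489, -0.0836, 0.0718]
tool_rot: [[-0.162, 0.987, 0.001], [0.987, 0.162, -0.001], [-0.001, 0.0, -1.0]]
ft_force: [-5.0, -6.7, 9.0]
grip_width: 0.0069
```

Run:
```python
from h import *
d=snap('wrist','w6');snap('side','s6'); s=observe(); print(s['time_s'],s['position'],s['grip_width'],s['ft_force'])
a=cv2.resize(load('s6')['p'][140:220,230:310],None,fx=5,fy=5,interpolation=cv2.INTER_CUBIC)
b=cv2.resize(load('w6')['p'][200:300,225:325],None,fx=4,fy=4,interpolation=cv2.INTER_CUBIC)
cv2.imwrite('pics/c6.png',np.hstack([a,b]))
```

```text
6.65 [ 0.54892287 -0.08358744  0.07184445] 0.007248093606400833 [-3.92905863 -5.42862146  7.77711169]
```

View pics/c6.png

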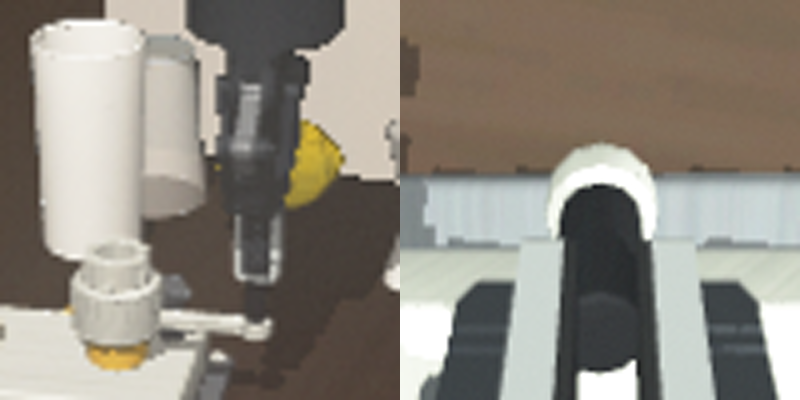

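Call:
{"fn": "jog_arm", "kwargs": {"dr": [[0,0,0],[0,0,-0.0525],[0,0,-0.0525],[0,0,-0.0525],[0,0,-0.0525],[0,0,-0.0525],[0,0,-0.0525],[0,0,-0.0525],[0,0,-0.0525],[0,0,0]], "slide": [[0,0.0005,0.0012],[-0.00375,0,0],[-0.00375,0,0],[-0.00375,0,0],[-0.00375,0,0],[-0.00375,0,0],[-0.00375,0,0],[-0.00375,0,0],[-0.00375,0,0],[0,0,0]], "gripper": [-1,-1,-1,-1,-1,-1,-1,-1,-1,-1]}}

```text
time_s: 7.65
position: [0.5594, -0.1115, 0.0706]
tool_rot: [[-0.551, 0.835, -0.0], [0.835, 0.551, -0.001], [-0.001, -0.0, -1.0]]
ft_force: [-5.8, -4.8, 9.8]
grip_width: 0.0074
```

Run:
```python
from h import *
d=snap('wrist','w7'); s=observe(); print(s['time_s'],s['position'],s['grip_width'],s['ft_force'],s['tool_rot'].round(3).tolist())
v=s['position'][:2]-[.6196,-.0718];print(np.hypot(*v),np.degrees(np.arctan2(v[1],v[0]))+180)
b=cv2.resize(load('w7')['p'][200:350,200:350],None,fx=4,fy=4,interpolation=cv2.INTER_CUBIC)
cv2.imwrite('pics/c7.png',b)
```

```text
7.7 [ 0.55934983 -0.11142227  0.07062364] 0.007212621579369106 [-5.77909013 -4.32176056  9.14987716] [[-0.55, 0.835, 0.0], [0.835, 0.55, -0.001], [-0.001, -0.0, -1.0]]
0.07211107347340469 33.33008552401313
```

View pics/c7.png

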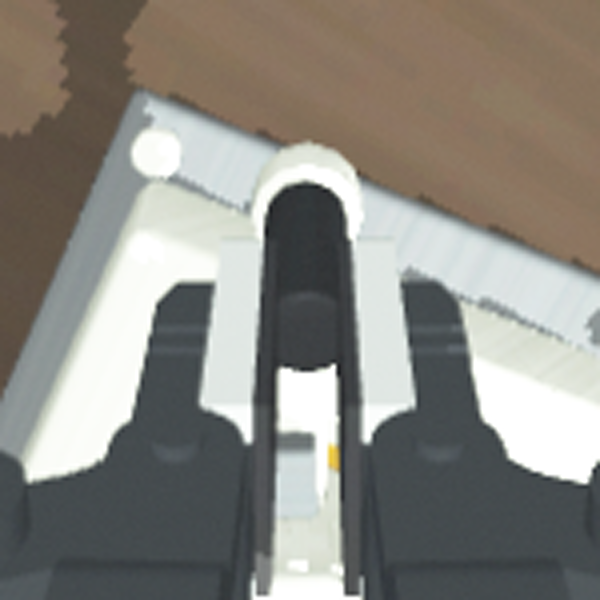

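Call:
{"fn": "jog_arm", "kwargs": {"dr": [[0,0,0],[0,0,0],[0,0,0],[0,0,0],[0,0,0],[0,0,0],[0,0,0],[0,0,0],[0,0,0],[0,0,0]], "slide": [[0,0,-0.0015],[0,0,-0.0015],[0,0,0],[0,0,0],[0,0,0],[0,0,0],[0,0,0],[0,0,-0.04],[0,0,-0.05],[0,0,-0.05]], "gripper": [-1,-1,-1,-0.5,-0.3,-0.3,-0.3,0,0.5,1]}}

```text
time_s: 8.7
position: [0.5592, -0.1107, 0.214]
tool_rot: [[-0.55, 0.835, -0.001], [0.835, 0.55, 0.001], [0.001, -0.0, -1.0]]
ft_force: [-0.2, -1.3, 0.1]
grip_width: 0.0705
```

Run:
```python
from h import *
d=snap('wrist','w8');snap('side','s8'); s=observe(); print(s['time_s'],s['position'],s['grip_width'],s['ft_force'],s['tool_rot'].round(3).tolist())
a=cv2.resize(load('s8')['p'][150:230,220:300],None,fx=5,fy=5,interpolation=cv2.INTER_CUBIC)
b=cv2.resize(load('w8')['p'][150:350,200:350],None,fx=2,fy=2,interpolation=cv2.INTER_CUBIC)
cv2.imwrite('pics/c8.png',np.hstack([a,cv2.copyMakeBorder(b,0,0,0,0,0)]))
```

```text
8.8 [ 0.56187402 -0.1116545   0.21939219] 0.08333839570784675 [ 0.32648381 -0.0191142  -0.76830895] [[-0.55, 0.835, 0.012], [0.835, 0.55, -0.005], [-0.011, 0.007, -1.0]]
```

View pics/c8.png

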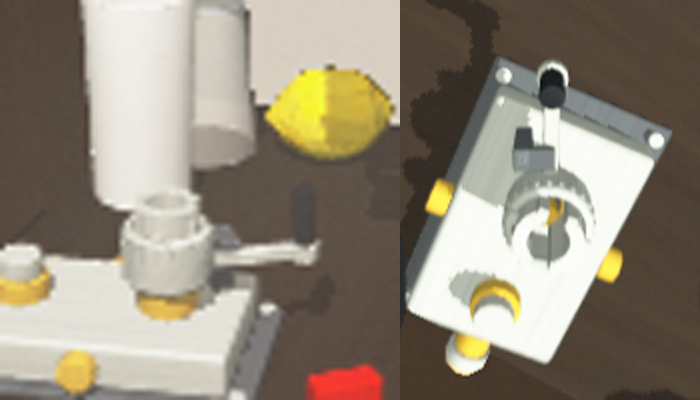

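Run:
```python
from ov import *
d=load('w8')
cv2.imwrite('pics/c8b.png',cv2.resize(d['p'][175:285,240:320],None,fx=7,fy=7,interpolation=cv2.INTER_CUBIC))
c=np.array([.6196,-.0718])
over(d,(245,225,305,285),10,c,13.1,'o8')
```

View pics/c8b.png

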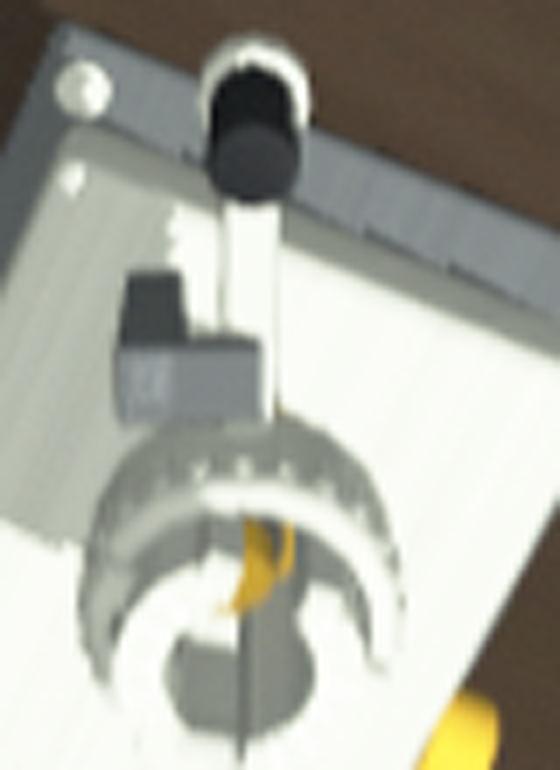

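View pics/o8.png

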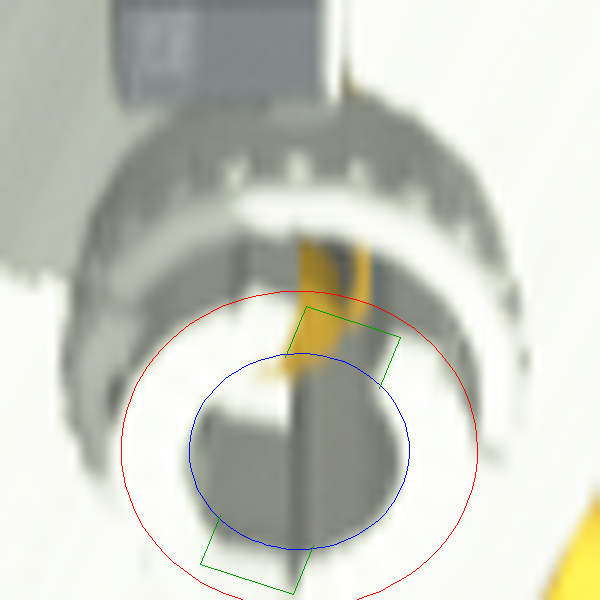

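Run:
```python
from h import *
w=load('w5');s=load('s5')
T=np.array([.5491,-.0838]);x=np.array([-.161,.987]);y=np.array([.987,.161])
for z in [.07,.08,.09,.1]:
    P=[np.r_[T+x*a+y*b,z] for a,b in [(.006,-.011),(-.006,-.011),(.006,0),(.016,-.011)]]
    print(z,'wrist zoom',((proj(w,P)-[225,200])*4).round(0).tolist(),'side zoom',((proj(s,P)-[230,140])*5).round(0).tolist())
P=[np.r_[T,.1],np.r_[T,.068]]
print(((proj(w,P)-[225,200])*4).round(0).tolist(),((proj(s,P)-[230,140])*5).round(0).tolist())
```

```text
0.07 wrist zoom [[244.0, 147.0], [157.0, 147.0], [243.0, 219.0], [317.0, 147.0]] side zoom [[274.0, 306.0], [277.0, 295.0], [252.0, 304.0], [271.0, 315.0]]
0.08 wrist zoom [[246.0, 178.0], [154.0, 177.0], [245.0, 253.0], [323.0, 178.0]] side zoom [[274.0, 288.0], [278.0, 278.0], [253.0, 286.0], [271.0, 297.0]]
0.09 wrist zoom [[249.0, 212.0], [151.0, 211.0], [248.0, 291.0], [330.0, 212.0]] side zoom [[275.0, 270.0], [278.0, 260.0], [253.0, 268.0], [272.0, 279.0]]
0.1 wrist zoom [[251.0, 250.0], [148.0, 250.0], [250.0, 333.0], [337.0, 250.0]] side zoom [[275.0, 252.0], [279.0, 241.0], [253.0, 250.0], [272.0, 260.0]]
[[200.0, 333.0], [201.0, 213.0]] [[255.0, 245.0], [254.0, 302.0]]
```

Call:
{"fn": "jog_arm", "kwargs": {"dr": [[0,0,0],[0,0,0],[0,0,0],[0,0,0],[0,0,0],[0,0,0],[0,0,0],[0,0,0],[0,0,0.15],[0,0,0.15]], "slide": [[0.0462,0.015,0],[0.0462,0.015,0],[0.0462,0.015,0],[0.0462,0.015,0],[0.0462,0.015,0],[0.0462,0.015,0],[0.0462,0.015,0],[0.0462,0.015,0],[0,0,0.03],[0,0,0.02]], "gripper": [1,1,1,1,0.5,0.2,0,0,0,0]}}

```text
time_s: 9.8
position: [0.4553, 0.2652, 0.1608]
tool_rot: [[-0.276, 0.961, -0.001], [0.961, 0.276, -0.0], [0.0, -0.001, -1.0]]
ft_force: [-0.3, -0.3, -1.0]
grip_width: 0.0427
```

Call:
{"fn": "jog_arm", "kwargs": {"dr": [[0,0,0.15],[0,0,0.15],[0,0,0.07],[0,0,0],[0,0,0],[0,0,0],[0,0,0],[0,0,0],[0,0,0],[0,0,0]], "slide": [[0,0,0],[0,0,0],[0,0,0.03],[0,0,0],[0,0,0],[0,0,0],[0,0,0],[0,0,0],[0,0,0],[0,0,0]], "gripper": [0,0,0,0,0,0,0,0,0,0]}}

```text
time_s: 10.8
position: [0.4566, 0.2637, 0.1326]
tool_rot: [[0.088, 0.996, 0.0], [0.996, -0.088, 0.0], [0.0, 0.0, -1.0]]
ft_force: [0.0, 0.2, -0.0]
grip_width: 0.0426
```

Run:
```python
from h import *
d=snap('wrist','w9'); s=observe(); print(s['time_s'],s['position'],s['grip_width'],s['tool_rot'].round(3).tolist())
d=load('w9')
cv2.imwrite('pics/c9.png',cv2.resize(d['p'][200:340,200:350],None,fx=4,fy=4,interpolation=cv2.INTER_CUBIC))
print(proj(d,[[.459,.263,.082],[.459,.263,.044]]))
```

```text
10.85 [0.45660247 0.26367807 0.13253901] 0.04249918059629087 [[0.088, 0.996, 0.0], [0.996, -0.088, 0.0], [0.0, 0.0, -1.0]]
[[274.88548818 232.45311237]
 [275.10599566 213.77330752]]
```

View pics/w9.png

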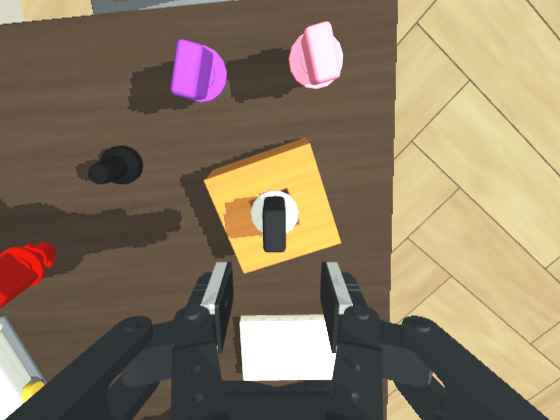

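View pics/c9.png

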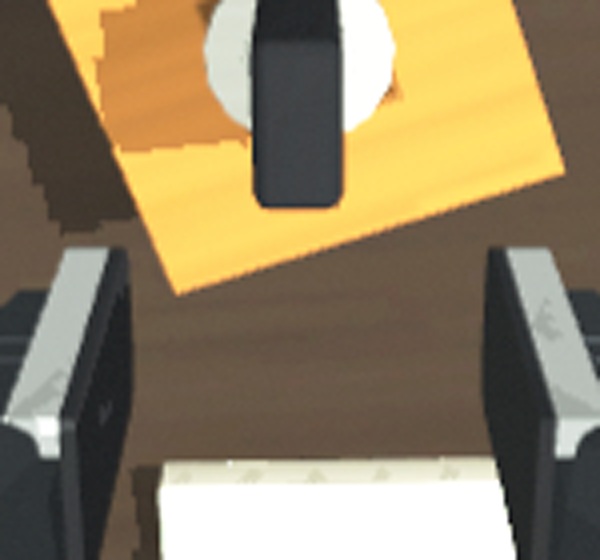

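Call:
{"fn": "jog_arm", "kwargs": {"dr": [[0,0,0],[0,0,0],[0,0,0],[0,0,0],[0,0,0],[0,0,0],[0,0,0],[0,0,0],[0,0,0],[0,0,0]], "slide": [[-0.0012,0.0015,0.02],[0,0,0.03],[0,0,0.02],[0,0,0.0075],[0,0,0],[0,0,0],[0,0,0],[0,0,0],[0,0,0],[0,0,0]], "gripper": [0,-0.2,-0.3,-0.3,-0.3,-0.3,-0.3,-0.3,-0.3,-0.3]}}

```text
time_s: 11.85
position: [0.4581, 0.2624, 0.0552]
tool_rot: [[0.088, 0.996, 0.0], [0.996, -0.088, 0.0], [0.0, 0.0, -1.0]]
ft_force: [0.8, 0.3, 0.3]
grip_width: 0.03
```

Run:
```python
from h import *
snap('wrist','w10');snap('side','s10'); s=observe(); print(s['time_s'],s['position'],s['grip_width'],s['ft_force'])
a=load('s10')['p'];u=proj(load('s10'),[[.458,.263,.06]])[0].astype(int);print(u)
a=cv2.resize(a[u[1]-60:u[1]+50,u[0]-50:u[0]+50],None,fx=4,fy=4,interpolation=cv2.INTER_CUBIC)
b=cv2.resize(load('w10')['p'][190:300,225:325],None,fx=4,fy=4,interpolation=cv2.INTER_CUBIC)
cv2.imwrite('pics/c10.png',np.hstack([a,b]))
print(proj(load('s10'),[[.458,.263,.082],[.458,.263,.044]])-[u[0]-50,u[1]-60])
```

```text
11.95 [0.45801256 0.2623441  0.05504368] 0.029853218092456186 [-0.18329016  0.58486631  0.0273596 ]
[268 296]
[[50.87235188 50.95915659]
 [50.77138502 68.10677538]]
```

View pics/c10.png

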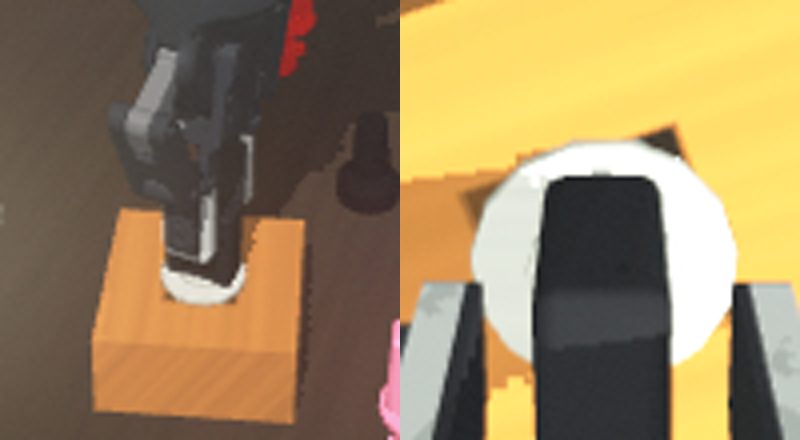

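Call:
{"fn": "jog_arm", "kwargs": {"dr": [[0,0,0],[0,0,0],[0,0,0],[0,0,0],[0,0,0],[0,0,0],[0,0,0],[0,0,0],[0,0,0],[0,0,0]], "slide": [[-0.0005,0,0.005],[0,0,0.005],[0,0,0.005],[0,0,0],[0,0,0],[0,0,0],[0,0,0],[0,0,0],[0,0,0],[0,0,0]], "gripper": [-0.3,-0.3,-0.3,-0.3,-0.3,-1,-1,-1,-1,-1], "force": 80}}

```text
time_s: 12.95
position: [0.4581, 0.2619, 0.0402]
tool_rot: [[0.088, 0.996, 0.001], [0.996, -0.088, 0.0], [0.0, 0.001, -1.0]]
ft_force: [-0.8, 0.2, 4.3]
grip_width: 0.0145
```

Run:
```python
from h import *
snap('wrist','w11');snap('side','s11'); s=observe(); print(s['time_s'],s['position'],s['grip_width'],s['ft_force'])
a=load('s11')['p'];u=proj(load('s11'),[[.458,.263,.06]])[0].astype(int)
a=cv2.resize(a[u[1]-60:u[1]+50,u[0]-50:u[0]+50],None,fx=4,fy=4,interpolation=cv2.INTER_CUBIC)
b=cv2.resize(load('w11')['p'][190:300,225:325],None,fx=4,fy=4,interpolation=cv2.INTER_CUBIC)
cv2.imwrite('pics/c11.png',np.hstack([a,b]))
```

```text
13.05 [0.45807396 0.26188323 0.04019991] 0.014726993734914892 [-0.79388799  0.15563188  5.45389806]
```

View pics/c11.png

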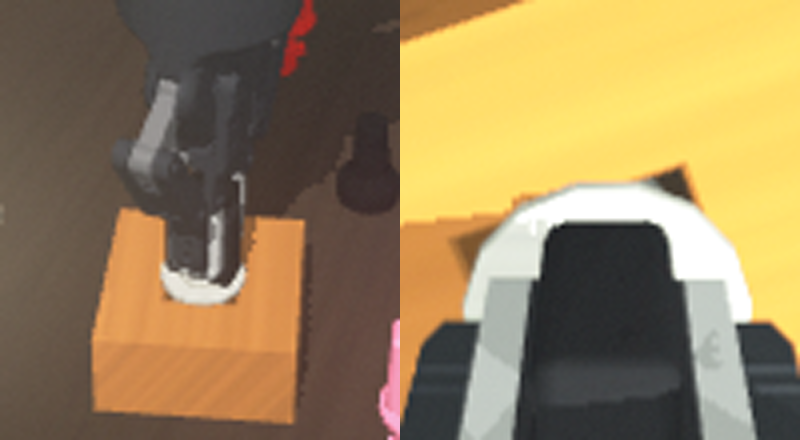

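Call:
{"fn": "jog_arm", "kwargs": {"dr": [[0,0,0],[0,0,0],[0,0,0],[0,0,0],[0,0,0],[0,0,0],[0,0,0],[0,0,0],[0,0,0],[0,0,0]], "slide": [[0,0,-0.02],[0,0,-0.035],[0,0,-0.04],[-0.01,0.006,-0.025],[-0.035,0.02,-0.01],[-0.04,0.024,0],[-0.04,0.024,0],[-0.04,0.024,0],[-0.04,0.024,0],[-0.04,0.024,0]], "gripper": [-1,-1,-1,-1,-1,-1,-1,-1,-1,-1]}}

```text
time_s: 14.05
position: [0.5821, 0.0032, 0.1691]
tool_rot: [[0.088, 0.996, -0.002], [0.996, -0.088, 0.0], [0.0, -0.002, -1.0]]
ft_force: [0.3, 1.7, -1.9]
grip_width: 0.0149
```

Call:
{"fn": "jog_arm", "kwargs": {"dr": [[0,0,0],[0,0,0],[0,0,0],[0,0,-0.1],[0,0,-0.1],[0,0,-0.1],[0,0,-0.016],[0,0,0],[0,0,0],[0,0,0]], "slide": [[-0.04,0.024,0],[-0.03,0.02,0],[-0.0032,0.0002,0],[0,0,0],[0,0,0],[0,0,0],[0,0,0],[0,0,0],[0,0,0],[0,0,0]], "gripper": [-1,-1,-1,-1,-1,-1,-1,-1,-1,-1]}}

```text
time_s: 15.05
position: [0.6194, -0.0716, 0.1698]
tool_rot: [[-0.225, 0.974, -0.0], [0.974, 0.225, 0.0], [0.0, -0.0, -1.0]]
ft_force: [0.2, 0.4, -2.7]
grip_width: 0.0149
```

Run:
```python
from h import *
snap('wrist','w12');snap('side','s12'); s=observe(); print(s['time_s'],s['position'],s['grip_width'],s['ft_force'],s['wrist_torque'],s['tool_rot'].round(3).tolist())
a=load('s12')['p'];u=proj(load('s12'),[[.6196,-.0718,.12]])[0].astype(int);print(u)
a=cv2.resize(a[u[1]-60:u[1]+50,u[0]-50:u[0]+50],None,fx=5,fy=5,interpolation=cv2.INTER_CUBIC)
cv2.imwrite('pics/c12.png',a)
```

```text
15.15 [ 0.61946813 -0.07176014  0.16988486] 0.014155356583454832 [ 0.04200031 -0.05695331 -2.22220988] [-0.02349168  0.05530161  0.00238399] [[-0.226, 0.974, -0.0], [0.974, 0.226, -0.0], [0.0, -0.0, -1.0]]
[252 179]
```

View pics/c12.png

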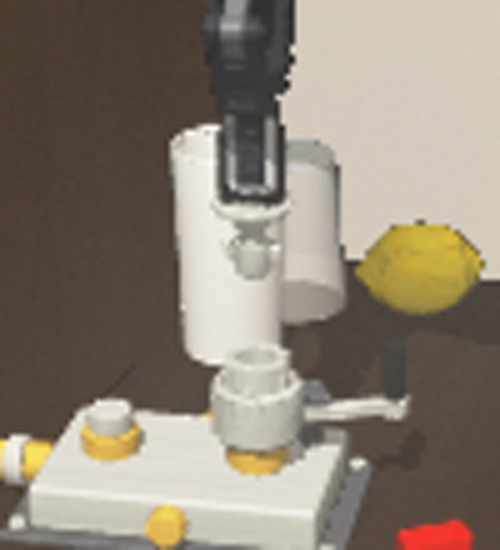

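View pics/w12.png

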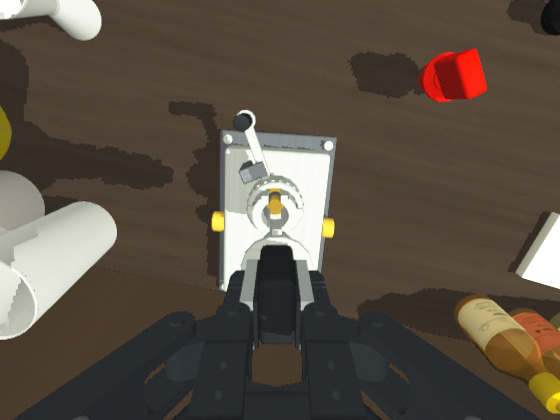

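Run:
```python
from ov import *
d=load('w12')
over(d,(245,170,305,250),8,np.array([.6196,-.0718]),13.1,'o12')
s=load('s12')
print(((proj(s,[[.6196,-.0718,z] for z in (.09,.136,.17)])-[202,119])*5).round(0).tolist())
im=cv2.resize(s['p'][130:200,225:285],None,fx=8,fy=8,interpolation=cv2.INTER_CUBIC)
def dr(P,c):
    q=((proj(s,P)+.5-[225,130])*8-.5).round().astype(int);cv2.polylines(im,[q],True,c,1)
t=np.linspace(0,6.28,60)
for c0,r,z,c in [((.6196,-.0718),.017,.09,(0,0,255)),((.6196,-.0718),.019,.1697,(255,0,0)),((.6196,-.0718),.019,.1737,(255,0,0)),((.6196,-.0718),.0095,.1402,(0,160,0))]:
    dr(np.c_[c0[0]+r*np.cos(t),c0[1]+r*np.sin(t),0*t+z],c)
a=cv2.imread('pics/o12.png');h=max(a.shape[0],im.shape[0])
pad=lambda m:cv2.copyMakeBorder(m,0,h-m.shape[0],0,0,0)
cv2.imwrite('pics/o12b.png',cv2.resize(np.hstack([pad(a),pad(im)]),None,fx=.8,fy=.8))
```

```text
[[254.0, 357.0], [253.0, 272.0], [252.0, 207.0]]
```

View pics/o12b.png

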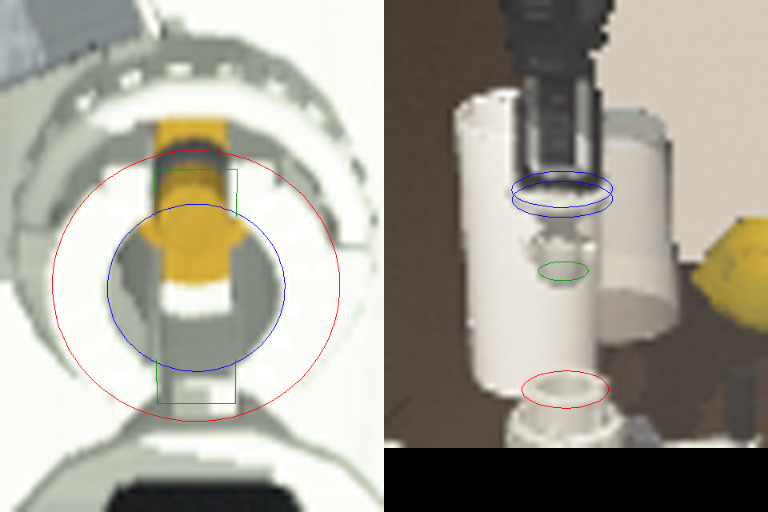

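Call:
{"fn": "jog_arm", "kwargs": {"dr": [[0,0,0],[0,0,0],[0,0,0],[0,0,0],[0,0,0],[0,0,0],[0,0,0],[0,0,0],[0,0,0],[0,0,0]], "slide": [[0,0,0.015],[0,0,0.02],[0,0,0.01],[0,0,0.002],[0,0,0.001],[0,0,0],[0,0,0],[0,0,0],[0,0,0],[0,0,0]], "gripper": [-1,-1,-1,-1,-1,-1,-1,-1,-1,-1]}}

```text
time_s: 16.15
position: [0.6196, -0.0718, 0.1221]
tool_rot: [[-0.226, 0.974, 0.0], [0.974, 0.226, -0.0], [-0.0, 0.0, -1.0]]
ft_force: [1.0, 0.1, -1.9]
grip_width: 0.0151
```

Run:
```python
from ov import *
snap('wrist','w13');snap('side','s13'); s=observe(); print(s['time_s'],s['position'],s['grip_width'],s['ft_force'],s['wrist_torque'])
d=load('w13')
over(d,(235,180,315,260),7,np.array([.6196,-.0718]),13.1,'o13')
s=load('s13')
im=cv2.resize(s['p'][140:210,225:285],None,fx=8,fy=8,interpolation=cv2.INTER_CUBIC)
a=cv2.imread('pics/o13.png');h=560
cv2.imwrite('pics/o13b.png',cv2.resize(np.hstack([a,im]),None,fx=.75,fy=.75))
```

```text
16.25 [ 0.6195018  -0.07181675  0.12196598] 0.014999993698048535 [-0.34608319 -0.77604149 -2.23512758] [ 0.01048668 -0.00867757  0.03246283]
```

View pics/o13b.png

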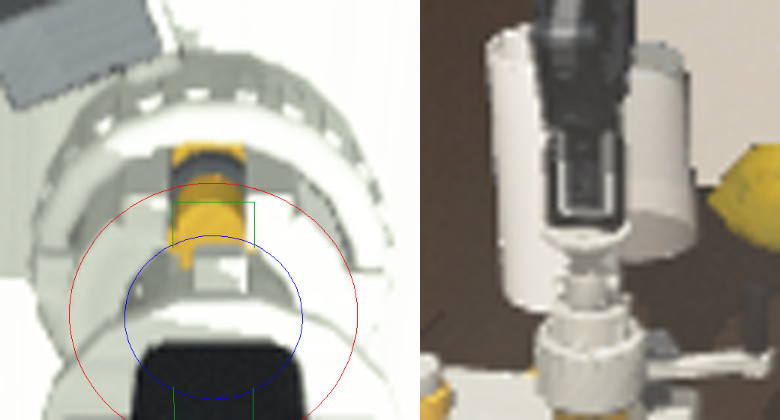

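Call:
{"fn": "jog_arm", "kwargs": {"dr": [[0,0,0],[0,0,0],[0,0,0],[0,0,0],[0,0,0],[0,0,0],[0,0,0],[0,0,0],[0,0,0],[0,0,0]], "slide": [[0,0,0.001],[0,0,0.001],[0,0,0.001],[0,0,0],[0,0,0],[0,0,0],[0,0,0],[0,0,0],[0,0,0],[0,0,0]], "gripper": [-1,-1,-1,-1,-1,-1,-1,-1,-1,-1]}}

```text
time_s: 17.25
position: [0.6195, -0.0719, 0.1189]
tool_rot: [[-0.226, 0.974, -0.0], [0.974, 0.226, -0.0], [-0.0, -0.0, -1.0]]
ft_force: [0.3, -2.1, -3.4]
grip_width: 0.0149
```

Call:
{"fn": "jog_arm", "kwargs": {"dr": [[0,0,0],[0,0,0],[0,0,0],[0,0,0],[0,0,0],[0,0,0],[0,0,0],[0,0,0],[0,0,0],[0,0,0]], "slide": [[0,0,0.001],[0,0,0.001],[0,0,0.001],[0,0,0],[0,0,0],[0,0,0],[0,0,0],[0,0,0],[0,0,0],[0,0,0]], "gripper": [-1,-1,-1,-1,-1,-1,-1,-1,-1,-1]}}

```text
time_s: 18.25
position: [0.6195, -0.0719, 0.1159]
tool_rot: [[-0.226, 0.974, 0.0], [0.974, 0.226, -0.0], [-0.0, -0.0, -1.0]]
ft_force: [0.2, -3.4, -2.4]
grip_width: 0.0146
```

Call:
{"fn": "jog_arm", "kwargs": {"dr": [[0,0,0],[0,0,0],[0,0,0],[0,0,0],[0,0,0],[0,0,0],[0,0,0],[0,0,0],[0,0,0],[0,0,0]], "slide": [[-0.0005,0,0],[0,0,0.001],[0,0,0.001],[0,0,0.001],[0,0,0.0005],[0,0,0],[0,0,0],[0,0,0],[0,0,0],[0,0,0]], "gripper": [-1,-1,-1,-1,-1,-1,-1,-1,-1,-1]}}

```text
time_s: 19.25
position: [0.6196, -0.0722, 0.1124]
tool_rot: [[-0.226, 0.974, -0.0], [0.974, 0.226, 0.0], [0.0, -0.0, -1.0]]
ft_force: [-0.5, 0.4, -2.2]
grip_width: 0.0146
```

Run:
```python
from ov import *
snap('wrist','w14');snap('side','s14'); s=observe(); print(s['time_s'],s['position'],s['grip_width'],s['ft_force'],s['wrist_torque'])
d=load('w14')
over(d,(235,180,315,260),7,np.array([.6196,-.0718]),13.1,'o14')
s=load('s14')
im=cv2.resize(s['p'][140:210,225:285],None,fx=8,fy=8,interpolation=cv2.INTER_CUBIC)
a=cv2.imread('pics/o14.png');h=560
cv2.imwrite('pics/o14b.png',cv2.resize(np.hstack([a,im]),None,fx=.75,fy=.75))
```

```text
19.35 [ 0.61964781 -0.07221028  0.11244961] 0.014768120842891834 [-0.65351589  0.20596141 -3.90449529] [-0.05804534  0.0622477  -0.02320352]
```

View pics/o14b.png

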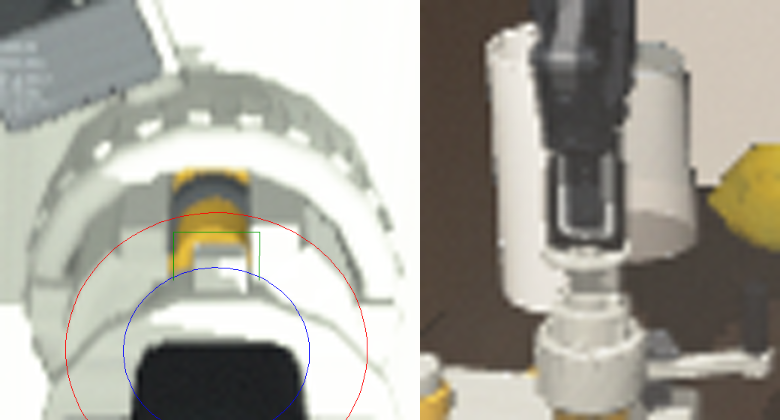

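Call:
{"fn": "jog_arm", "kwargs": {"dr": [[0,0,0],[0,0,0],[0,0,0],[0,0,0],[0,0,0],[0,0,0],[0,0,0],[0,0,0],[0,0,0],[0,0,0]], "slide": [[0,0,0.0006],[0,0,0.0006],[0,0,0.0006],[0,0,0.0006],[0,0,0.0006],[0,0,0],[0,0,0],[0,0,0],[0,0,0],[0,0,0]], "gripper": [-1,-1,-1,-1,-1,-1,-1,-1,-1,-1]}}

```text
time_s: 20.35
position: [0.6196, -0.0723, 0.1095]
tool_rot: [[-0.226, 0.974, 0.0], [0.974, 0.226, -0.0], [-0.0, 0.0, -1.0]]
ft_force: [-0.4, 0.1, -2.7]
grip_width: 0.0146
```

Run:
```python
from ov import *
snap('wrist','w15'); s=observe(); print(s['time_s'],s['position'],s['grip_width'],s['ft_force'],s['wrist_torque'])
d=load('w15')
over(d,(235,180,315,260),7,np.array([.6196,-.0718]),13.1,'o15')
```

```text
20.4 [ 0.61963269 -0.0723078   0.10943715] 0.014345939161461563 [-0.69704573 -0.63223418 -2.77295557] [-0.02136497 -0.01616063  0.00671615]
```

View pics/o15.png

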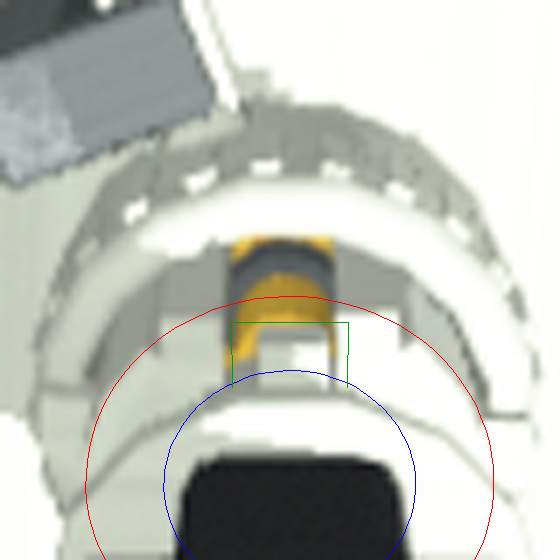

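Call:
{"fn": "jog_arm", "kwargs": {"dr": [[0,0,-0.025],[0,0,-0.025],[0,0,0],[0,0,0],[0,0,0],[0,0,0],[0,0,0],[0,0,0],[0,0,0],[0,0,0]], "slide": [[0,0,0],[0,0,0],[0,0,0.001],[0,0,0.001],[0,0,0.001],[0,0,0.001],[0,0,0],[0,0,0],[0,0,0],[0,0,0]], "gripper": [-1,-1,-1,-1,-1,-1,-1,-1,-1,-1]}}

```text
time_s: 21.4
position: [0.6196, -0.0723, 0.1054]
tool_rot: [[-0.275, 0.962, -0.0], [0.962, 0.275, -0.0], [0.0, -0.0, -1.0]]
ft_force: [-0.8, 0.1, -2.2]
grip_width: 0.0149
```

Run:
```python
from ov import *
snap('wrist','w16'); s=observe(); print(s['time_s'],s['position'],s['grip_width'],s['ft_force'],s['wrist_torque'])
d=load('w16')
over(d,(235,180,315,260),7,np.array([.6196,-.0722]),15.5,'o16')
```

```text
21.45 [ 0.61958169 -0.07227798  0.10538552] 0.014829426444940416 [-0.33199421 -1.008765   -3.48515356] [-0.08943576  0.11203296  0.00698754]
```

View pics/o16.png

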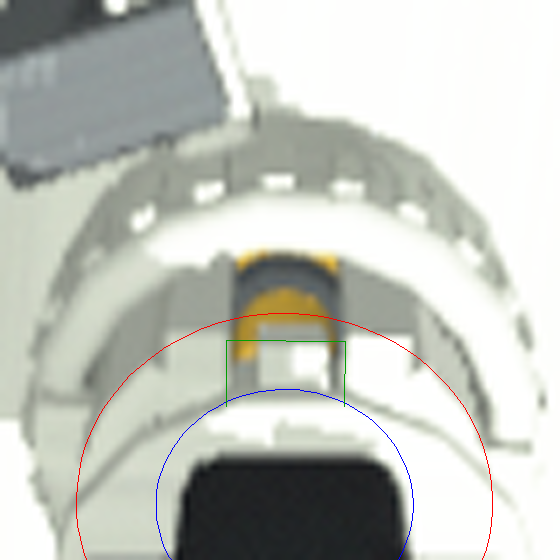

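Call:
{"fn": "jog_arm", "kwargs": {"dr": [[0,0,0],[0,0,0],[0,0,0],[0,0,0],[0,0,0],[0,0,0],[0,0,0],[0,0,0],[0,0,0],[0,0,0]], "slide": [[0,0,0.001],[0,0,0.001],[0,0,0.001],[0,0,0.001],[0,0,0.001],[0,0,0],[0,0,0],[0,0,0],[0,0,0],[0,0,0]], "gripper": [-1,-1,-1,-1,-1,-1,-1,-1,-1,-1]}}

```text
time_s: 22.45
position: [0.6196, -0.0723, 0.1004]
tool_rot: [[-0.275, 0.962, -0.0], [0.962, 0.275, 0.0], [0.0, -0.0, -1.0]]
ft_force: [0.4, -0.7, -2.4]
grip_width: 0.0144
```

Call:
{"fn": "jog_arm", "kwargs": {"dr": [[0,0,0],[0,0,0],[0,0,0],[0,0,0],[0,0,0],[0,0,0],[0,0,0],[0,0,0],[0,0,0],[0,0,0]], "slide": [[0,0,0.001],[0,0,0.001],[0,0,0.001],[0,0,0.001],[0,0,0],[0,0,0],[0,0,0],[0,0,0],[0,0,0],[0,0,0]], "gripper": [-1,-1,-1,-1,-1,-1,-1,-1,-1,-1]}}

```text
time_s: 23.45
position: [0.6196, -0.0723, 0.0964]
tool_rot: [[-0.275, 0.962, -0.0], [0.962, 0.275, 0.0], [0.0, -0.0, -1.0]]
ft_force: [0.2, -0.2, -2.7]
grip_width: 0.0147
```

Now at the valve stem; the last 6 mm in small steps.

Call:
{"fn": "jog_arm", "kwargs": {"dr": [[0,0,0],[0,0,0],[0,0,0],[0,0,0],[0,0,0],[0,0,0],[0,0,0],[0,0,0],[0,0,0],[0,0,0]], "slide": [[0,0,0.001],[0,0,0.001],[0,0,0.001],[0,0,0.001],[0,0,0],[0,0,0],[0,0,0],[0,0,0],[0,0,0],[0,0,0]], "gripper": [-1,-1,-1,-1,-1,-1,-1,-1,-1,-1]}}

```text
time_s: 24.45
position: [0.6197, -0.0723, 0.0925]
tool_rot: [[-0.275, 0.962, 0.0], [0.962, 0.275, -0.0], [-0.0, 0.0, -1.0]]
ft_force: [-1.6, -0.9, 4.9]
grip_width: 0.0148
```

Call:
{"fn": "jog_arm", "kwargs": {"dr": [[0,0,0],[0,0,0],[0,0,0],[0,0,0],[0,0,0],[0,0,0],[0,0,0],[0,0,0],[0,0,0],[0,0,0]], "slide": [[0,0,0.001],[0,0,0.001],[0,0,0],[0,0,0],[0,0,0],[0,0,0],[0,0,0],[0,0,0],[0,0,0],[0,0,0]], "gripper": [-1,-1,-1,-1,-1,-1,-1,-1,-1,-1]}}

```text
time_s: 25.45
position: [0.6196, -0.0723, 0.0903]
tool_rot: [[-0.275, 0.962, -0.0], [0.962, 0.275, -0.0], [0.0, -0.0, -1.0]]
ft_force: [0.3, -0.9, 0.3]
grip_width: 0.0148
```

Run:
```python
from ov import *
snap('wrist','w17');snap('side','s17'); s=observe(); print(s['time_s'],s['position'],s['grip_width'],s['ft_force'],s['wrist_torque'])
a=cv2.resize(load('w17')['p'][180:260,235:315],None,fx=6,fy=6,interpolation=cv2.INTER_CUBIC)
im=cv2.resize(load('s17')['p'][140:200,225:265],None,fx=8,fy=8,interpolation=cv2.INTER_CUBIC)
cv2.imwrite('pics/o17b.png',np.hstack([a,im]))
```

```text
25.55 [ 0.61957383 -0.07228364  0.09027319] 0.014755361826146193 [ 1.33339205 -1.5011508   0.54272818] [-0.25118418 -0.04863915 -0.04822873]
```

View pics/o17b.png

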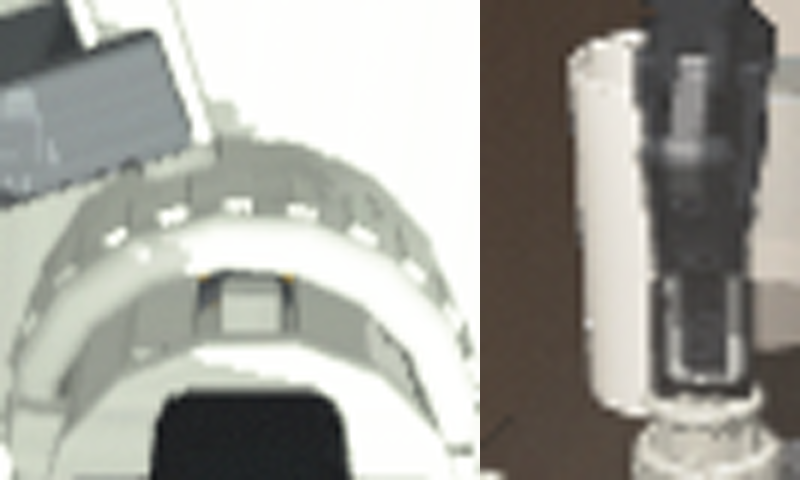

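Call:
{"fn": "jog_arm", "kwargs": {"dr": [[0,0,0],[0,0,0],[0,0,0],[0,0,0],[0,0,0],[0,0,0],[0,0,0],[0,0,0],[0,0,0],[0,0,0]], "slide": [[0,0,0.0005],[0,0,0.0005],[0,0,0.0005],[0,0,0],[0,0,0],[0,0,0],[0,0,0],[0,0,0],[0,0,0],[0,0,0]], "gripper": [-1,-1,-1,-1,-1,-1,-1,-1,-1,-1]}}

```text
time_s: 26.55
position: [0.6197, -0.0723, 0.0902]
tool_rot: [[-0.275, 0.962, 0.001], [0.962, 0.275, -0.0], [-0.001, 0.001, -1.0]]
ft_force: [-3.2, -0.6, 11.8]
grip_width: 0.0149
```

Call:
{"fn": "jog_arm", "kwargs": {"dr": [[0,0,0],[0,0,0],[0,0,0],[0,0,0],[0,0,0],[0,0,0],[0,0,0],[0,0,-0.1],[0,0,-0.1],[0,0,-0.1]], "slide": [[0,0,-0.0012],[0,0,0],[0,0,0],[0,0,0],[0,0,-0.03],[0,0,-0.045],[-0.0104,-0.0343,-0.015],[0,0,0],[0,0,0],[0,0,0]], "gripper": [-1,-0.4,-0.2,-0.2,-0.2,-0.2,-0.2,-0.2,-0.3,-0.3]}}

```text
time_s: 27.55
position: [0.5893, -0.0918, 0.1802]
tool_rot: [[-0.55, 0.835, 0.0], [0.835, 0.55, 0.0], [0.0, 0.0, -1.0]]
ft_force: [0.9, -0.6, 0.3]
grip_width: 0.0301
```

Run:
```python
from ov import *
snap('wrist','w18');snap('side','s18'); s=observe(); print(s['time_s'],s['position'],s['grip_width'],s['ft_force'],s['tool_rot'].round(3).tolist())
x=s['tool_rot'][:,0];y=s['tool_rot'][:,1]
dd=np.array([.5594,-.1112,0])-s['position'];print('to peg tool xy',dd@x,dd@y)
im=cv2.resize(load('s18')['p'][140:220,215:315],None,fx=7,fy=7,interpolation=cv2.INTER_CUBIC)
cv2.imwrite('pics/o18.png',im)
```

```text
27.65 [ 0.58941998 -0.09166171  0.18002337] 0.030200593798742542 [-0.06642051  0.38709765  0.56355039] [[-0.547, 0.837, -0.0], [0.837, 0.547, 0.0], [0.0, -0.0, -1.0]]
to peg tool xy 2.4473542001140107e-05 -0.035810959467801856
```

View pics/o18.png

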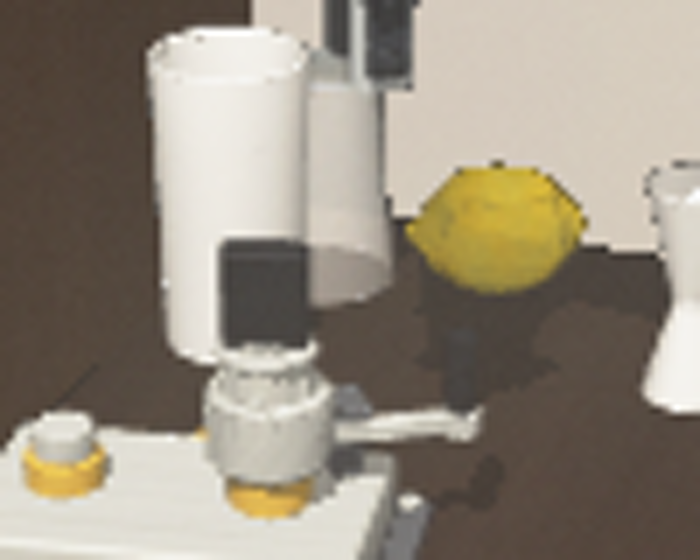

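View pics/w18.png

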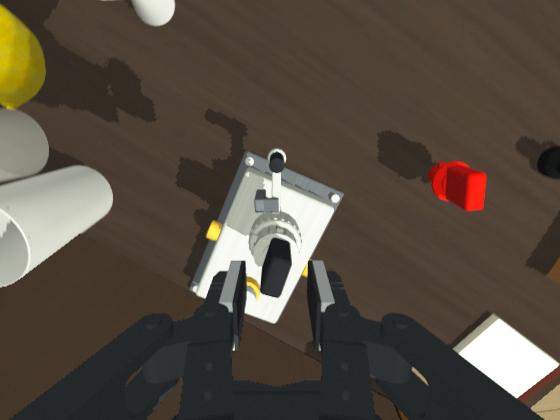

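Run:
```python
from h import *
d=load('w18');z=cv2.resize(d['p'][135:185,250:305],None,fx=10,fy=10,interpolation=cv2.INTER_CUBIC)
u=proj(d,[[.5594,-.1112,.091]])[0];print(u)
q=((u+.5-[250,135])*10).astype(int);cv2.circle(z,tuple(int(i) for i in q),3,(0,0,255),-1)
cv2.imwrite('pics/o18p.png',z)
```

```text
[275.50147387 165.00541273]
```

View pics/o18p.png

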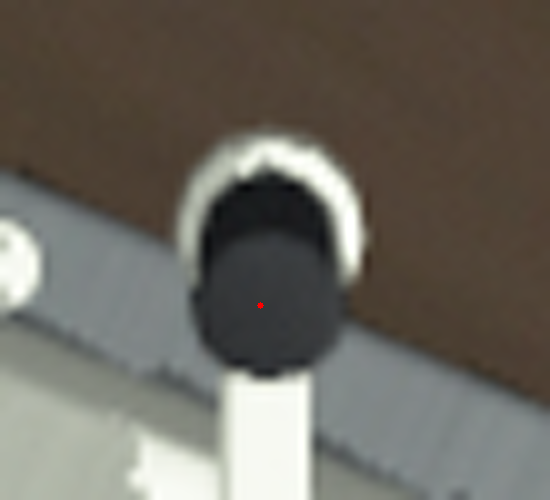

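Call:
{"fn": "jog_arm", "kwargs": {"dr": [[0,0,0],[0,0,0],[0,0,0],[0,0,0],[0,0,0],[0,0,0],[0,0,0],[0,0,0],[0,0,0],[0,0,0]], "slide": [[0.0006,-0.0358,0],[0,0,0.03],[0,0,0.04],[0,0,0.025],[0,0,0.01],[0,0,0.0035],[0,0,0],[0,0,0],[0,0,0],[0,0,0]], "gripper": [-0.4,-0.4,-0.4,-0.4,-0.4,-0.4,-0.4,-1,-1,-1], "force": 60}}

```text
time_s: 28.65
position: [0.5597, -0.1111, 0.0729]
tool_rot: [[-0.546, 0.837, 0.002], [0.837, 0.546, -0.001], [-0.002, 0.001, -1.0]]
ft_force: [-1.8, -1.7, 6.7]
grip_width: 0.0075
```

Run:
```python
from ov import *
snap('wrist','w19');snap('side','s19'); s=observe(); print(s['time_s'],s['position'],s['grip_width'],s['ft_force'])
a=cv2.resize(load('w19')['p'][180:300,216:336],None,fx=4,fy=4,interpolation=cv2.INTER_CUBIC)
im=cv2.resize(load('s19')['p'][140:220,225:305],None,fx=6,fy=6,interpolation=cv2.INTER_CUBIC)
cv2.imwrite('pics/o19b.png',np.hstack([a,im]))
```

```text
28.75 [ 0.55960047 -0.11118135  0.07281456] 0.00687052332223346 [-1.80198047 -2.067929    7.12369233]
```

View pics/o19b.png

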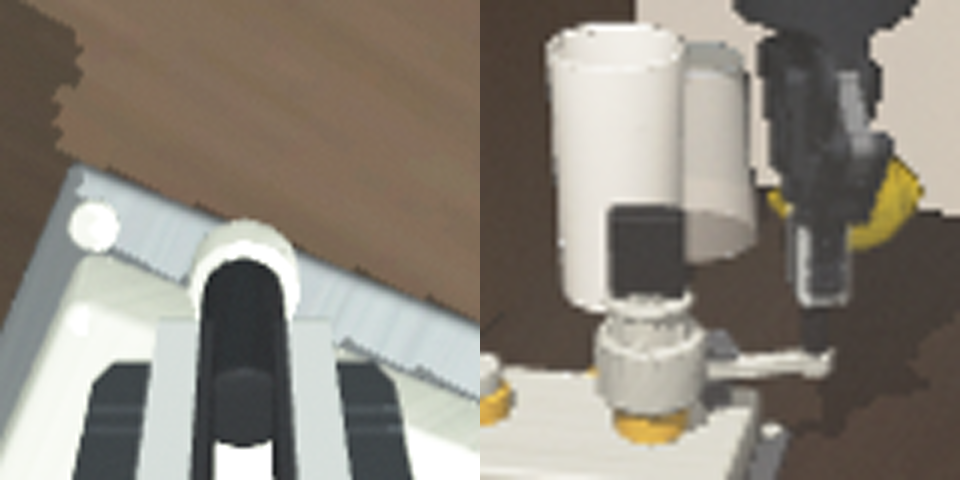

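Call:
{"fn": "jog_arm", "kwargs": {"dr": [[0,0,0],[0,0,0.0525],[0,0,0.0525],[0,0,0.0525],[0,0,0.0525],[0,0,0.0525],[0,0,0.0525],[0,0,0.0525],[0,0,0.0525],[0,0,0]], "slide": [[0,0,0.0022],[0.00375,0,0],[0.00375,0,0],[0.00375,0,0],[0.00375,0,0],[0.00375,0,0],[0.00375,0,0],[0.00375,0,0],[0.00375,0,0],[0,0,0]], "gripper": [-1,-1,-1,-1,-1,-1,-1,-1,-1,-1]}}

```text
time_s: 29.75
position: [0.5491, -0.084, 0.0713]
tool_rot: [[-0.157, 0.988, 0.005], [0.988, 0.157, -0.003], [-0.004, 0.004, -1.0]]
ft_force: [-0.4, -3.1, 9.6]
grip_width: 0.0071
```

Run:
```python
from ov import *
snap('wrist','w20');snap('side','s20'); s=observe(); print(s['time_s'],s['position'],s['grip_width'],s['ft_force'],s['tool_rot'].round(3).tolist())
a=cv2.resize(load('w20')['p'][180:300,216:336],None,fx=4,fy=4,interpolation=cv2.INTER_CUBIC)
im=cv2.resize(load('s20')['p'][140:220,225:305],None,fx=6,fy=6,interpolation=cv2.INTER_CUBIC)
cv2.imwrite('pics/o20b.png',np.hstack([a,im]))
```

```text
29.85 [ 0.54908088 -0.08415405  0.07125658] 0.007006372960866789 [ 1.24156161 -2.15536565  9.21158515] [[-0.157, 0.988, 0.004], [0.988, 0.157, -0.002], [-0.003, 0.004, -1.0]]
```

View pics/o20b.png

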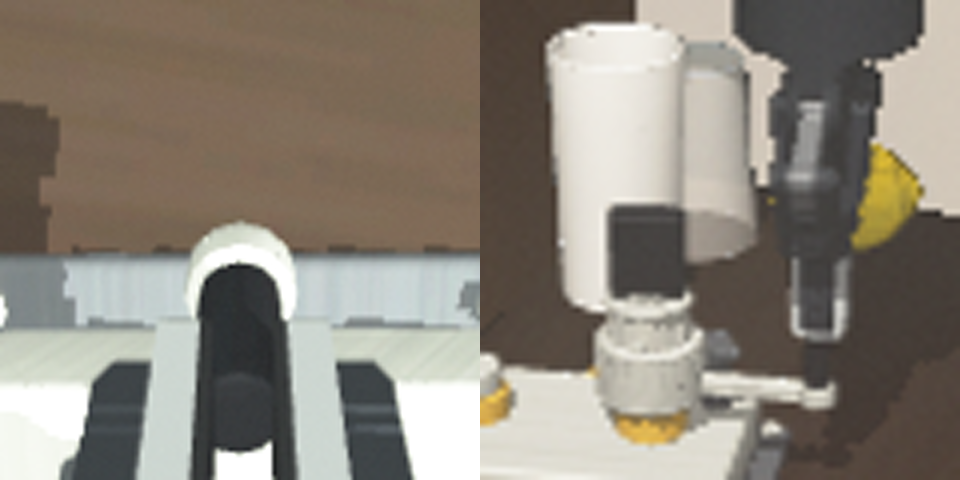

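Call:
{"fn": "jog_arm", "kwargs": {"dr": [[0,0,0],[0,0,0],[0,0,0],[0,0,0],[0,0,0],[0,0,0],[0,0,0],[0,0,0],[0,0,0],[0,0,0]], "slide": [[0,0,-0.003],[0,0,-0.003],[0,0,-0.003],[0,0,-0.0025],[0,0,0],[0,0,0],[0,0,0],[0,0,0],[0,0,-0.04],[0,0,-0.05]], "gripper": [-1,-1,-1,-1,-1,-0.6,-0.3,-0.3,-0.3,-0.3]}}

```text
time_s: 30.85
position: [0.5464, -0.0827, 0.1701]
tool_rot: [[-0.157, 0.988, -0.006], [0.988, 0.158, 0.002], [0.003, -0.005, -1.0]]
ft_force: [1.2, -0.1, 0.6]
grip_width: 0.0299
```

Call:
{"fn": "jog_arm", "kwargs": {"dr": [[0,0,0],[0,0,0],[0,0,0],[0,0,0],[0,0,0],[0,0,0],[0,0,0],[0,0,0],[0,0,0],[0,0,0]], "slide": [[0,-0.03,-0.04],[0,-0.04,-0.01],[0,0,0],[0,0,0],[0,0,0],[0,0,0],[0,0,0],[0,0,0],[0,0,0],[0,0,0]], "gripper": [-0.3,0,0,0,0,0,0,0,0,0]}}

```text
time_s: 31.85
position: [0.4787, -0.0943, 0.2208]
tool_rot: [[-0.158, 0.988, -0.0], [0.988, 0.158, 0.0], [0.0, -0.0, -1.0]]
ft_force: [-1.0, 0.3, -0.6]
grip_width: 0.0424
```

Run:
```python
from ov import *
snap('wrist','w21');snap('side','s21');snap('top','t21'); s=observe(); print(s['time_s'],s['position'],s['grip_width'],s['ft_force'])
a=cv2.resize(load('w21')['p'][180:330,206:346],None,fx=3.2,fy=3.2,interpolation=cv2.INTER_CUBIC)
S=load('s21');S1=load('s4')
def c(m):return cv2.resize(m['p'][140:220,225:305],None,fx=6,fy=6,interpolation=cv2.INTER_CUBIC)
im=c(S);im1=c(load('s3'))
cv2.imwrite('pics/o21b.png',cv2.resize(np.hstack([im,im1]),None,fx=.8,fy=.8)); cv2.imwrite('pics/o21w.png',a)
```

```text
32.0 [ 0.47863269 -0.09430227  0.22094186] 0.042940646528235066 [-0.54265063  0.70079892  0.28422097]
```

View pics/o21b.png

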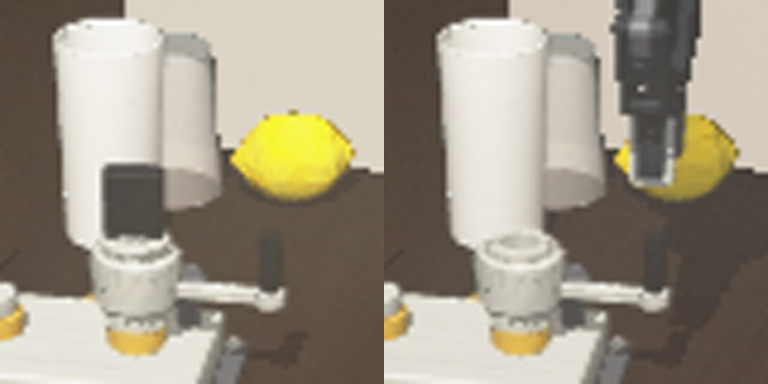

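View pics/w21.png

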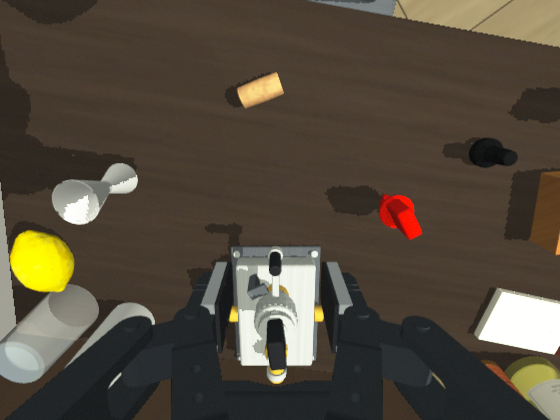

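Run:
```python
from h import *
a=load('side0')['p'].astype(int);b=load('s21')['p'].astype(int)
# lever/peg region template shift
r=np.s_[180:210,262:290]
t=a[r].astype(np.uint8); m=cv2.matchTemplate(b[172:218,254:298].astype(np.uint8),t,cv2.TM_CCOEFF_NORMED);print(cv2.minMaxLoc(m))
A=load('top0')['p'].astype(int);B=load('t21')['p'].astype(int)
D=(abs(A-B).max(2)>60).astype(np.uint8)[130:290,140:405]
n,l,st,c=cv2.connectedComponentsWithStats(D)
print([(s[0]+140,s[1]+130,s[2],s[3],s[4]) for s in st[1:] if s[4]>6])
print(observe()['ft_force'])
```

```text
(-0.04485119506716728, 0.9991818070411682, (16, 16), (8, 8))
[(np.int32(285), np.int32(169), np.int32(12), np.int32(13), np.int32(112)), (np.int32(247), np.int32(189), np.int32(102), np.int32(101), np.int32(5354)), (np.int32(359), np.int32(209), np.int32(12), np.int32(14), np.int32(89)), (np.int32(350), np.int32(217), np.int32(8), np.int32(6), np.int32(33)), (np.int32(170), np.int32(228), np.int32(11), np.int32(15), np.int32(74)), (np.int32(167), np.int32(234), np.int32(4), np.int32(6), np.int32(11))]
[-0.54265063  0.70079892  0.28422097]
```

Run:
```python
from h import *
c=lambda f:cv2.resize(load(f)['p'][195:235,335:385],None,fx=7,fy=7,interpolation=cv2.INTER_CUBIC)
cv2.imwrite('pics/j.png',np.hstack([c('top0'),c('t21')]))
w=load('w2');v=load('w21')
for f,uv in (('w2',(112,113)),('w21',(122,179))): print(f,onplane(load(f),uv,0.0).round(4))
for f,uv in (('w2',(62,118)),('w21',(76,202))): print(f,onplane(load(f),uv,0.097).round(4))
```

```text
w2 [ 0.5113 -0.273   0.    ]
w21 [ 0.513  -0.2709  0.    ]
w2 [ 0.5113 -0.2689  0.097 ]
w21 [ 0.5105 -0.2686  0.097 ]
```

View pics/j.png

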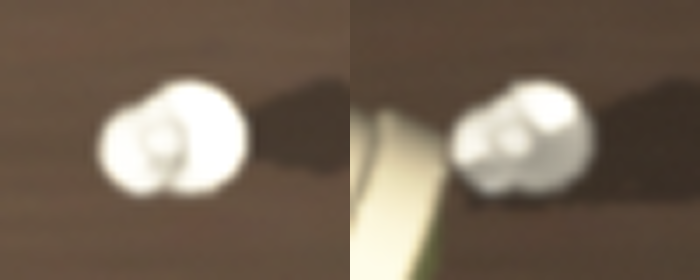

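The jigger looks different in the later picture only because the arm's shadow falls on it; its outline and position are unchanged. The plug is home, the sleeve is fully forward, and the arm is clear, so I'm handing in.

Run:
```python
from rig import env
print(env.close_job())
```

```text
the job is handed in; nothing more can be done
None
```

The blanking plug is in the socket and the sleeve has sprung forward over it. The job is handed in at about 32 s of robot time. `env.close_job()` reports no verdict, so the result rests on my own checks.

**What I did**
- **Parking the sleeve:** I gripped the lever peg, pulled the sleeve down about 11 mm and swung the lever about 0.42 rad under the hook. Then I let go, and it stayed parked.
- **Inserting the plug:** I took the plug from its stand by the paddle and lined it up with the keyways as seen from above, at about 13° in the world frame, later corrected by about 3°. I did not have to search for the keyways by turning under pressure. The plug went in with almost no force. The valve took about 5–8 N, and I pressed to about 14 N at the end.
- **Locking:** I swung the lever back out and let the sleeve rise while I held the peg. I then opened the gripper and backed the arm off.

**Last checks**
- **Plug:** When I pressed at the end, the flange stopped at about 90 mm, which is the mouth height. The later pictures show it still seated and upright.
- **Sleeve:** In the side picture the lever and peg have moved 0 px from the start, so the sleeve is fully forward.
- **Robot contact:** The force reading on the arm is about zero and the gripper is clear of everything.
- **Bystanders:** Comparing the top pictures showed no shift in those the arm left in view. The jigger looked different, but that was the arm's shadow. Its position, measured again, agrees within about 3 mm. The arm hid part of the front of the surface, but the cork shows upright and clear in the last wrist picture.

**What disagreed:** In the pictures the fingertips sat about 13 mm behind the tool point, where the description puts them 11 mm ahead. The finger opening also read about 7 mm on the 12 mm peg. I set the grasp heights from the pictures, and both grips held.

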